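# Slide the basket hanger along the bent drain rod to its stop

## Task

The little slide basket hangs by a ring on the bent steel rod of the stand. Take the hanger by the square grip above its ring and slide it along the rod, round both bends, press it lightly against the stop collar at the far end, then let go so that it is left hanging still against the stop. The rod is only clamped and its exact shape is not known, so feel your way: never bear on the rod or the stop with more than about 25 N, and do not let the ring wedge.

Things in the scene. Friction and masses are not known exactly. Their poses are not given: they have to be found in the camera images.
- stand: Retort stand: grey base plate 100 x 90 x 14 mm, upright 12 mm thick, 148 mm high, boss head 26 x 30 x 30 mm. Origin: centre of the base's underside, on the upright's axis; z up. A bent steel rod, 8 mm thick, level all along, leaves the boss head along the stand's +y and is held there only; it does not give noticeably below 25 N. A tall microscope stands at its -y side, 0.2 to 0.4 m off.
- rod_root (a point): Point on the rod's axis inside the boss head, on the upright's axis, 130 mm above the worktop; axes as the stand's. The first straight runs along +y for 93 to 117 mm from here to the first bend, which turns towards -x by 47 to 73 degrees on a 28 mm radius (with a kink of at most 13 degrees at its start).
- rod_straight (a point): Point on the rod's axis 80 mm along the first straight from rod_root, before the first bend. After the first bend comes a second straight of 47 to 77 mm, then a second bend back the other way, 47 to 73 degrees on 28 mm (kink at its start as before), then a last straight of 53 to 83 mm to the stop. Those lengths and angles differ each time and are not measured.
- hanger: Hanger on the rod, 120 to 195 g, free to slide, turn and tilt. Aluminium ring, bore 12 mm (2 mm play round the rod), outer diameter 22 mm, 12 mm long, its axis along the hanger's y; origin at the ring's centre, z up, about 2 mm below the rod's axis. At the start it hangs on the first straight, 45 to 60 mm from rod_root.
- grip (a point): Grip point of the hanger, 36 mm above the ring's centre: a plain grey square bar, 14 x 14 mm, sides along the hanger's x and y, from 10 to 54 mm above the ring's centre; nothing stands beside it. It is a lever: 5 N along the rod here can wedge the short ring with over 20 N if it tips, and fingers snapping shut on it jerk the ring against the rod, so close gently, then tighten.
- basket (a point): Centre of the steel slide basket fixed under the ring, 60 mm (hanger's x) by 30 mm (y) by 34 mm high, 41 mm below the ring's centre, with glass slides in it.
- stop: Stop collar fixed on the rod's far end, dark steel, diameter 22 mm, 10 mm long, a small screw on top. Origin: on the rod's axis at the collar's near face, which the ring must meet; +y is along the last straight, away from the arriving ring. When the ring touches it, the hanger's origin is 6 mm before this face and about 2 mm below the axis.

How it is judged:
By the outcome, as a careful person would: the job done as asked, in the order asked, and still so for the second after the job is handed in, with the robot touching nothing.
It also fails if it takes over 72 s, if anything falls off the work surface, if the arm or the gripper's body presses on something with over 40 N, if the wrist force passes 120 N, or if a joint passes its speed limit or range.

## Robot

A 6-joint arm with a two-finger parallel gripper is mounted at the origin on a cart in front of the work surface, level with it; the furniture and walls round the work are solid. World frame = base frame: x ahead of the robot, y to its left, z up, the work surface at z = 0. Lengths are in m, angles in rad, forces in N, time in s.
With the tool pointing down it reaches from about 0.275 to 0.825 m from the base axis. Payload 4.9 kg.
Tool frame: the origin (TCP) lies on the centre line of the jaws, within the pads' length; the fingertips stand 11 mm ahead of it and the grasp point (between the pads) lies 8 mm behind it (r.finger_overhang is the distance from the TCP to the fingertips, in m); z points along the fingers, y is the line along which they close (so a half turn about z gives the same grasp; the last joint's range is limited). The gripper opens to 85 mm and grips with 20 to 120 N. Pads are 22 mm wide; open, the fingers measure 114 mm over their backs; the gripper's body (76 mm by 85 mm) begins 54 mm behind the grasp point. The pads swing forward as they close: fully open they stand 13 mm farther back than shut.
Start: joints at [-1.26, 0.326, -0.193, 1.052, 0, 1.437], TCP at [0.237, -0.496, 0.242] pointing down, gripper open.
Joint ranges: [-2.65, 2.65], [-0.97, 1.79], [-1.3, 1.35], [-1.93, 2.1], [-1.47, 1.37], [-3.14, 3.14]. Speed limits (rad/s): [2.57, 2.57, 3.14, 3.14, 3.14, 3.14].

## Interface

Orientations are given as a unit quaternion [x, y, z, w].
In Python, from cell import r gives the robot as it stands.
- The arm moves only by the tool nudge_tcp, called as name(argument=value, ...) on one line, values as JSON. Schema: {"type":"object","properties":{"motion":{"type":"object","properties":{"plan":{"type":"array","items":{"type":"array","items":{"type":"number"},"minItems":7,"maxItems":7},"minItems":1,"maxItems":20}},"additionalProperties":false,"required":["plan"]},"clamp_n":{"type":"number"},"only":{"type":"string"},"quiet":{"type":"boolean"},"lines":{"type":"string"}},"required":["motion"],"additionalProperties":false}. motion is an object whose key "plan" holds a list of rows, 1 to 20 of them, each of 7 numbers: dx, dy, dz in normalised numbers (1 is 0.75 m), then a rotation vector rx, ry, rz in a scale on which 1.0 is 120 degrees, then the finger opening in m; each row is the pose to reach, as a shift and turn from the pose commanded when the call began, along the tool's axes at that moment; what a row does not reach only later rows make up. A row lasts 1/12 s, in which the tool goes at most 0.0417 m and 0.125 rad, less where a joint would pass 70% of its speed; a pose out of reach is approached as far as the arm can. The fingers move at their own pace and stop on an object; clamp_n is the grip in N (left out, the last holds). Time passes only in rows, so rows that do not move let the fingers close. The tool returns the time, the measured TCP pose, the force, the opening and the grip force at its end. only (a regular expression) keeps the lines of the reply that match it, lines (a string "A,B") keeps lines A to B, and quiet returns only ok. A shift or turn number past 1, either way, is cut back to 1. Input that does not fit is refused with a message, and nothing moves.
- r.state(): the state, without advancing time (a new reading comes with each control period).
- r.snapshot(name): name is "scene" or "top"; returns a dict with "image" (480x640x3 uint8, red, green, blue), "intrinsics" (3x3 intrinsics, pixels), "world_from_camera" (4x4, takes a point from camera to world coordinates). Camera axes: x right, y down, z forward; pixel columns grow to the right and rows downward; lengths in m; the calibration is good to about 2 mm. A picture is of the moment at which its call begins. There is no depth.
- r.hand_in(): hands the job in; it is judged then, once.
The state is a dict: "t": time; "joint_positions": joint angles; "qvel": joint speeds; "joint_efforts": joint torques, N m; "tool_pos": TCP position; "tool_rot": TCP orientation; "force": force on the tool from outside, world axes, zero at the start; "torque": the same for the moment, N m; "gripper_width": finger opening in m; "grasp_force": force on a finger pad.
Only numpy, scipy, OpenCV 4.12 (cv2) and the standard library are available. Lean on these libraries where they do the work, as an engineer would, in place of code of your own. Each camera call takes 0.05 s, during which the arm holds its last target. There are 200 camera calls.

## Working session

There is one attempt and no reset: what is moved stays moved. The work goes in short steps, Python scripts to look and compute and a tool call to move; the robot and the scene stay as the last step left them, time stands still between calls to the robot, and variables do not carry over. Pictures are saved under pics/ and viewed, at most 10 in all, crops included, and the job is handed in when it is done.

```bash
ls; mkdir -p pics; python3 - <<'E'
from cell import r
import cv2
for n in("scene","top"):
    s=r.snapshot(n); cv2.imwrite(f"pics/{n}0.png",s["image"][...,::-1]); print(n,s["intrinsics"],s["world_from_camera"])
print(r.state())
E
```

```text
cell.py
pics
scene [[531.06623692   0.         328.77025429]
 [  0.         531.06623692 243.20929961]
 [  0.           0.           1.        ]] [[-0.82747179 -0.43196039  0.35874875  0.23689742]
 [-0.56147596  0.64327801 -0.52051719  0.44543721]
 [-0.00593237 -0.63214209 -0.77482978  0.78583476]
 [ 0.          0.          0.          1.        ]]
top [[471.97080016   0.         316.88448192]
 [  0.         471.97080016 231.70796552]
 [  0.           0.           1.        ]] [[-0.01603864 -0.99544001  0.09403159  0.4447682 ]
 [-0.999745    0.01447039 -0.01733616 -0.01433218]
 [ 0.01589643 -0.09428566 -0.99541826  0.98088438]
 [ 0.          0.          0.          1.        ]]
{'t': 0.1, 'joint_positions': array([-1.26021364e+00,  3.26904787e-01, -1.93454185e-01,  1.05198808e+00,
       -2.51163783e-05,  1.43662737e+00]), 'qvel': array([ 0.00132544, -0.00168917,  0.00157612, -0.00051977,  0.00072337,
        0.00051463]), 'joint_efforts': array([ 1.39072112e-03, -4.44240081e+01,  2.63037783e+01,  7.96289969e-03,
       -8.92978551e-05,  5.06240852e-06]), 'tool_pos': array([ 0.23649772, -0.49601863,  0.24157232]), 'tool_rot': array([ 9.75375926e-01,  2.20547505e-01, -8.08131937e-05, -7.71243970e-04]), 'force': array([-0.3749095 ,  0.49186416, -0.18493058]), 'torque': array([ 0.0229156 ,  0.01531529, -0.09615219]), 'grasp_force': 0.0, 'gripper_width': 0.08537418400843219}
```

View pics/scene0.png

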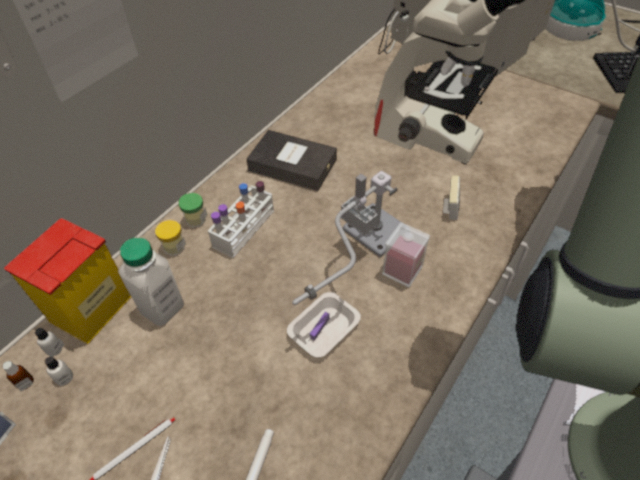

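View pics/top0.png

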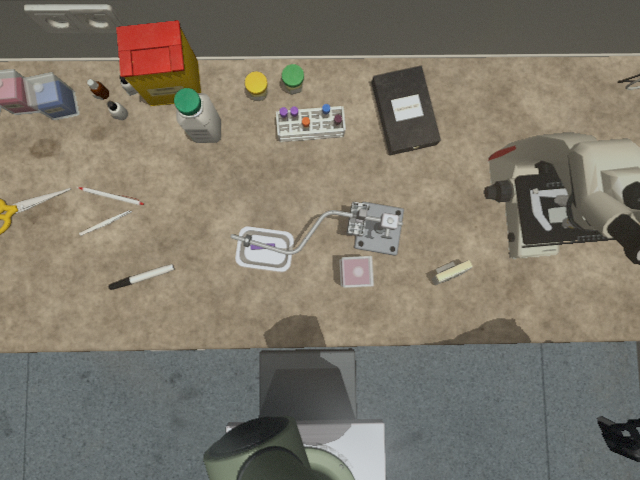

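The top view shows the stand around (375,225). The rod leaves to the left, bends at about (330,213) and (300,248), and the stop is near (247,241). I'll zoom in on both views.

```bash
python3 - <<'E'
import cv2
import numpy as np
a=cv2.imread("pics/top0.png")[190:280,225:415]; b=cv2.imread("pics/scene0.png")[160:315,280:420]
cv2.imwrite("pics/t1.png",cv2.resize(a,None,fx=4.2,fy=4.2,interpolation=cv2.INTER_CUBIC))
cv2.imwrite("pics/s1.png",cv2.resize(b,None,fx=3.8,fy=3.8,interpolation=cv2.INTER_CUBIC))
E
```

```text
(no output)
```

View pics/t1.png

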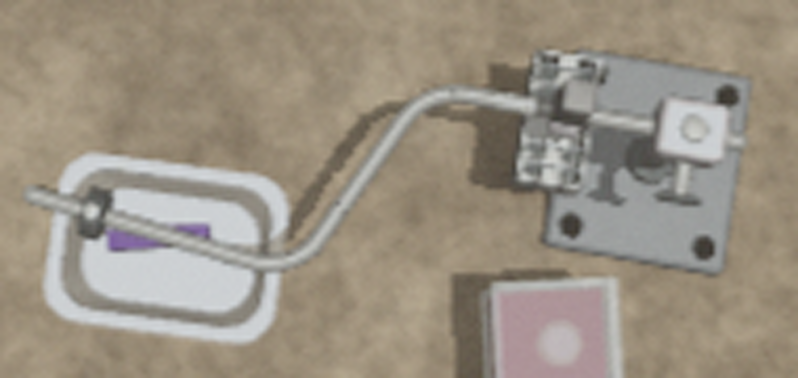

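View pics/s1.png

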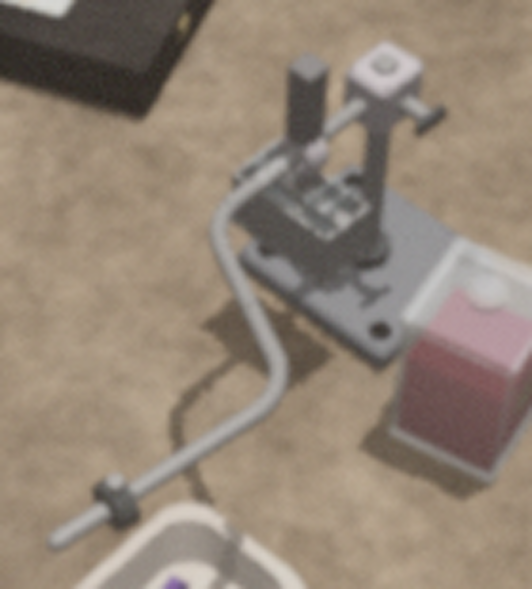

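Top crop: the rod runs (640,122) → (455,93) → (405,125) → (320,243) → (265,263) → stop near face at about (107,216). The grip's top is at (580,97). Next I'll refine these on the raw image and project them.

```bash
cat > h.py <<'E'
import numpy as np,cv2
from cell import r
def ray(s,uv,z):
    K,T=np.array(s["intrinsics"]),np.array(s["world_from_camera"])
    d=np.c_[uv,np.ones(len(uv))]@np.linalg.inv(K).T@T[:3,:3].T
    o=T[:3,3]; return o+d*((z-o[2])/d[:,2])[:,None]
def crop(uv,x,y,f): return (np.array(uv,float)+.5)/f-.5+[x,y]
def tri(s1,a,s2,b):
    P=[np.array(s["intrinsics"])@np.linalg.inv(s["world_from_camera"])[:3] for s in(s1,s2)]
    X=cv2.triangulatePoints(P[0],P[1],np.array(a,float).T,np.array(b,float).T); return (X[:3]/X[3]).T
E
python3 - <<'E'
from h import *
np.set_printoptions(precision=4,suppress=True)
t=r.snapshot("top");s=r.snapshot("scene")
T=lambda p:crop(p,225,190,4.2); S=lambda p:crop(p,280,160,3.8)
p=[(640,122),(600,116),(530,104),(490,98),(455,93),(425,101),(405,125),(380,165),(350,208),(320,243),(295,260),(265,263),(235,253),(200,241),(150,226),(107,215),(40,194)]
W=ray(t,T(p),.13);print(W)
print("top boss",ray(t,T([(692,130)]),.145),"grip top",ray(t,T([(580,97)]),.182))
d=np.diff(W,axis=0);print(np.degrees(np.arctan2(d[:,1],d[:,0])).round(1))
q=[(340,118),(240,195),(243,285),(262,330),(200,448),(135,490),(60,542)]
print("scene",ray(s,S(q),.13)); print("grip sc",ray(s,S([(309,65)]),.182))
print("tri grip",tri(t,T([(580,97)]),s,S([(309,65)])), "rod end",tri(t,T([(28,190)]),s,S([(54,544)])))
E
```

```text
[[ 0.5474 -0.1389  0.13  ]
 [ 0.5503 -0.1216  0.13  ]
 [ 0.5559 -0.0914  0.13  ]
 [ 0.5588 -0.0741  0.13  ]
 [ 0.5612 -0.059   0.13  ]
 [ 0.5579 -0.0459  0.13  ]
 [ 0.5475 -0.0371  0.13  ]
 [ 0.5303 -0.026   0.13  ]
 [ 0.5119 -0.0128  0.13  ]
 [ 0.497   0.0003  0.13  ]
 [ 0.4898  0.0111  0.13  ]
 [ 0.4888  0.024   0.13  ]
 [ 0.4932  0.0368  0.13  ]
 [ 0.4986  0.0518  0.13  ]
 [ 0.5054  0.0732  0.13  ]
 [ 0.5104  0.0916  0.13  ]
 [ 0.5199  0.1203  0.13  ]]
top boss [[ 0.5418 -0.1588  0.145 ]] grip top [[ 0.5517 -0.1071  0.182 ]]
[ 80.6  79.4  80.6  81.  104.2 139.5 147.2 144.4 138.7 123.4  94.8  70.7
  70.2  72.4  74.8  71.7]
scene [[ 0.5485 -0.1313  0.13  ]
 [ 0.5602 -0.066   0.13  ]
 [ 0.5307 -0.0233  0.13  ]
 [ 0.5107 -0.0071  0.13  ]
 [ 0.4985  0.0574  0.13  ]
 [ 0.5084  0.0884  0.13  ]
 [ 0.5185  0.1242  0.13  ]]
grip sc [[ 0.5515 -0.1055  0.182 ]]
tri grip [[ 0.5522 -0.1072  0.1802]] rod end [[0.5213 0.1254 0.1279]]
```

Careful with the scale: shifts go in shares of 0.75 m and turns go in shares of 120 degrees. That gives: 0.4517 m / 0.75 = 0.6023, -0.2158 m / 0.75 = -0.2877, -0.96 rad / 2.0944 = -0.4584.

```bash
cat >> h.py <<'E'
from scipy.spatial.transform import Rotation as Ro
def go(x,y,z,yaw):
    s=r.state();R=Ro.from_quat(s["tool_rot"]).as_matrix()
    c,q=np.cos(np.radians(yaw)),np.sin(np.radians(yaw))
    G=np.array([[c,q,0],[q,-c,0],[0,0,-1.]])
    print("row",(R.T@(np.array([x,y,z])-s["tool_pos"])).round(4),Ro.from_matrix(R.T@G).as_rotvec().round(4))
def now():
    s=r.state();R=Ro.from_quat(s["tool_rot"]).as_matrix()
    print(round(s["t"],2),s["tool_pos"].round(4),"yaw",np.degrees(np.arctan2(R[1,0],R[0,0])).round(2),"F",s["force"].round(2),"M",s["torque"].round(2),s["gripper_width"].round(4),s["grasp_force"])
E
```

nudge_tcp(motion={"plan": [[0.04,-0.04,-0.004,0,0,-0.0573,0.05],[0.08,-0.08,-0.008,0,0,-0.1146,0.05],[0.12,-0.12,-0.0133,0,0,-0.1719,0.05],[0.16,-0.16,-0.016,0,0,-0.2292,0.05],[0.2,-0.2,-0.0187,0,0,-0.2865,0.05],[0.24,-0.24,-0.0213,0,0,-0.3438,0.05],[0.28,-0.28,-0.024,0,0,-0.4011,0.05],[0.32,-0.3,-0.024,0,0,-0.4584,0.05],[0.3733,-0.3,-0.02,0,0,-0.4584,0.05],[0.4267,-0.296,-0.0133,0,0,-0.4584,0.05],[0.48,-0.2933,-0.0067,0,0,-0.4584,0.05],[0.5333,-0.2907,0,0,0,-0.4584,0.05],[0.5733,-0.2893,0.008,0,0,-0.4584,0.05],[0.6023,-0.2877,0.016,0,0,-0.4584,0.05],[0.6023,-0.2877,0.016,0,0,-0.4584,0.05],[0.6023,-0.2877,0.016,0,0,-0.4584,0.05],[0.6023,-0.2877,0.016,0,0,-0.4584,0.05]]}, clamp_n=20)

```text
t: 1.62
tool_pos: [0.5508, -0.1073, 0.23]
tool_rot: [0.763, 0.646, -0.0, -0.0]
force: [-0.3, 0.7, 0.2]
gripper_width: 0.0499
grasp_force: 0.0Traceback (most recent call last):
```

```bash
python3 - <<'E'
from h import *
now(); go(.552,-.107,.157,80.5)
t=r.snapshot("top")["image"][...,::-1][150:300,225:425];s=r.snapshot("scene")["image"][...,::-1][100:250,280:480]
cv2.imwrite("pics/c2.png",np.hstack([cv2.resize(i,(400,300)) for i in(t,s)]))
E
```

```text
  File "<stdin>", line 2, in <module>
  File "h.py", line 19, in now
    print(round(s["t"],2),s["tool_pos"].round(4),"yaw",np.degrees(np.arctan2(R[1,0],R[0,0])).round(2),"F",s["force"].round(2),"M",s["torque"].round(2),s["gripper_width"].round(4),s["grasp_force"])
                                                                                                                                                       ^^^^^^^^^^^^^^^^^^^^^^^^
AttributeError: 'float' object has no attribute 'round'
```

Converted, 0.073 m / 0.75 = 0.0973, 0.02 m / 0.75 = 0.0267.

```bash
sed -i 's/s\["gripper_width"\].round(4)/round(float(s["gripper_width"]),4)/' h.py
```

nudge_tcp(motion={"plan": [[0,0.0013,0.0267,0,0,0,0.05],[0,0.0013,0.0533,0,0,0,0.05],[0,0.0013,0.08,0,0,0,0.045],[0,0.0013,0.0933,0,0,0,0.04],[0,0.0013,0.0973,0,0,0,0.035],[0,0.0013,0.0973,0,0,0,0.03],[0,0.0013,0.0973,0,0,0,0.028],[0,0.0013,0.0973,0,0,0,0.026]]}, clamp_n=20)

```text
t: 2.28
tool_pos: [0.5533, -0.108, 0.1587]
tool_rot: [0.763, 0.646, 0.001, 0.001]
force: [0.1, 1.0, -0.4]
gripper_width: 0.0264
grasp_force: 0.0
```

```bash
python3 - <<'E'
from h import *
now(); go(.552,-.107,.157,80.5)
t=r.snapshot("top")["image"][...,::-1][165:265,300:433];s=r.snapshot("scene")["image"][...,::-1][130:255,310:476]
cv2.imwrite("pics/c2.png",np.hstack([cv2.resize(i,(400,300)) for i in(t,s)]))
E
```

```text
2.28 [ 0.5533 -0.108   0.1587] yaw 80.47 F [ 0.13  1.   -0.42] M [-0.01 -0.05  0.04] 0.0264 0.0
row [ 0.0007 -0.0014  0.0017] [ 0.0022  0.0004 -0.0004]
```

View pics/c2.png

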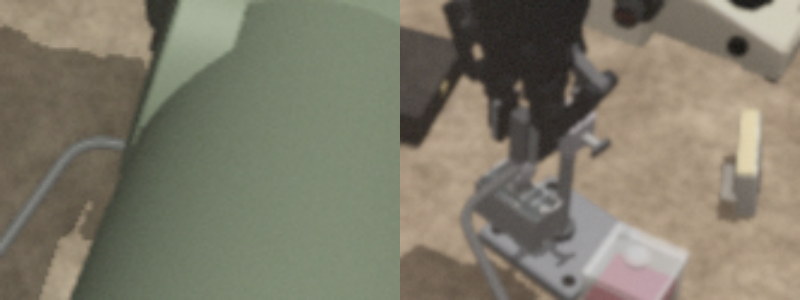

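The scene crop shows the fingers at (497,115) and (550,140), straddling the grip at (522,135), with the boss clear behind. The arm hides the top view. I'll close slowly.

Converted, -0.001 m / 0.75 = -0.0013, 0.0005 m / 0.75 = 0.0007.

nudge_tcp(motion={"plan": [[0,-0.0013,0.0007,0,0,0,0.024],[0,-0.0013,0.0007,0,0,0,0.022],[0,-0.0013,0.0007,0,0,0,0.02],[0,-0.0013,0.0007,0,0,0,0.019],[0,-0.0013,0.0007,0,0,0,0.018],[0,-0.0013,0.0007,0,0,0,0.0175],[0,-0.0013,0.0007,0,0,0,0.017],[0,-0.0013,0.0007,0,0,0,0.0165],[0,-0.0013,0.0007,0,0,0,0.016],[0,-0.0013,0.0007,0,0,0,0.0155],[0,-0.0013,0.0007,0,0,0,0.015],[0,-0.0013,0.0007,0,0,0,0.0145],[0,-0.0013,0.0007,0,0,0,0.014]]}, clamp_n=20)

```text
t: 3.47
tool_pos: [0.5516, -0.1074, 0.1568]
tool_rot: [0.763, 0.646, 0.0, 0.0]
force: [0.7, -0.8, -0.6]
gripper_width: 0.0138
grasp_force: 0.5
```

```bash
python3 -c "from h import *;now()"
```

```text
3.47 [ 0.5516 -0.1074  0.1568] yaw 80.49 F [ 0.74 -0.83 -0.59] M [-0.04 -0.14 -0.03] 0.0138 0.4820485319942236
```

nudge_tcp(motion={"plan": [[0,0,0,0,0,0,0.0137],[0,0,0,0,0,0,0.0135],[0,0,0,0,0,0,0.0132],[0,0,0,0,0,0,0.0128],[0,0,0,0,0,0,0.012],[0,0,0,0,0,0,0.01],[0,0,0,0,0,0,0.01]]}, clamp_n=20)

```text
t: 4.05
tool_pos: [0.5516, -0.1074, 0.1568]
tool_rot: [0.763, 0.646, 0.0, 0.0]
force: [1.1, -0.3, 0.9]
gripper_width: 0.0137
grasp_force: 19.8
```

```bash
python3 -c "from h import *;now()"
```

```text
4.05 [ 0.5516 -0.1074  0.1568] yaw 80.49 F [ 1.15 -0.32  0.86] M [-0.02 -0.08  0.  ] 0.0137 19.757082760334015
```

nudge_tcp(motion={"plan": [[0,0,0,0,0,0,0.01],[0,0,0,0,0,0,0.01],[0,0,0,0,0,0,0.01]]}, clamp_n=40)

```text
t: 4.3
tool_pos: [0.5517, -0.1074, 0.1569]
tool_rot: [0.763, 0.646, 0.0, 0.0]
force: [0.9, -0.3, 0.1]
gripper_width: 0.0135
grasp_force: 42.7
```

```bash
python3 -c "from h import *;now()"
```

```text
4.3 [ 0.5517 -0.1074  0.1569] yaw 80.49 F [ 0.91 -0.25  0.06] M [-0.05 -0.15  0.03] 0.0135 42.666669487953186
```

nudge_tcp(motion={"plan": [[0,0,-0.0007,0,0,0,0.01],[0,0,-0.0013,0,0,0,0.01],[0,0,-0.002,0,0,0,0.01],[0,0,-0.002,0,0,0,0.01],[0,0,-0.002,0,0,0,0.01]]})

```text
t: 4.72
tool_pos: [0.5513, -0.1072, 0.158]
tool_rot: [0.763, 0.646, -0.0, -0.0]
force: [0.1, 0.5, -1.5]
gripper_width: 0.0135
grasp_force: 42.5
```

```bash
python3 -c "from h import *;now()"
```

```text
4.72 [ 0.5513 -0.1072  0.158 ] yaw 80.49 F [ 0.12  0.54 -1.51] M [-0.04  0.02  0.01] 0.0135 42.53789663314819
```

```bash
cat >> h.py <<'E'
LINES=[[.5503-.0011,-.1216,80.5],[.5303-.0011,-.026,145.],[.4986-.0011,.0518,72.3]]
def path():
    P=[np.array(l[:2]) for l in LINES];a=[np.radians(l[2]) for l in LINES];D=[np.array([np.cos(b),np.sin(b)]) for b in a]
    out=[];prev=P[0]+D[0]*0
    def seg(A,B,yaw):
        n=max(int(np.linalg.norm(B-A)/.0005),1)
        for k in range(n): out.append([*(A+(B-A)*k/n),yaw])
    for i in(0,1):
        u=np.linalg.solve(np.c_[D[i],-D[i+1]],P[i+1]-P[i])
        X=P[i]+D[i]*u[0];t=.028*np.tan(abs(a[i+1]-a[i])/2)
        seg(prev,X-D[i]*t,a[i]);sg=np.sign(a[i+1]-a[i]);C=X-D[i]*t+sg*.028*np.array([-D[i][1],D[i][0]])
        n=int(.028*abs(a[i+1]-a[i])/.0005)
        for k in range(n):
            b=a[i]+(a[i+1]-a[i])*k/n; out.append([*(C+sg*.028*np.array([np.sin(b),-np.cos(b)])),b])
        prev=X+D[i+1]*t
    seg(prev,prev+D[2]*.09,a[2]); return np.array(out)
def plan(step=.004,n=10,off=(0,0)):
    """rows along the path from the present place; off = shift (tool x,y) of path"""
    now();s=r.state();R=Ro.from_quat(s["tool_rot"]).as_matrix();p=path();q=s["tool_pos"]
    i=np.argmin(np.hypot(*(p[:,:2]-q[:2]).T));e=q[:2]-p[i,:2];y0=np.arctan2(R[1,0],R[0,0])
    print("path s",i*.0005,"yaw",np.degrees(p[i,2]).round(1),"offset across",round(float(R[:2,1]@e),4))
    for k in range(1,n+1):
        j=min(i+int(k*step/.0005),len(p)-1);d=R.T@np.r_[p[j,:2]-q[:2],0]
        print((d[:2]+off).round(4),(-(p[j,2]-y0)).round(3),"s",j*.0005,np.degrees(p[j,2]).round(0))
E
python3 -c "
from h import *
p=path();w=np.flatnonzero(np.diff(p[:,2]));print([(i*.0005,p[i].round(3)) for i in (0,*w[[0]],w[-1],len(p)-1)],len(p))
k=w[np.argmax(p[w+1,2])];print(k*.0005,p[k])
plan()"
```

```text
[(0.0, array([ 0.549, -0.122,  1.405])), (np.float64(0.056), array([ 0.559, -0.066,  1.405])), (np.float64(0.1795), array([0.489, 0.026, 1.28 ])), (0.269, array([0.516, 0.111, 1.262]))] 539
0.08700000000000001 [ 0.54735788 -0.03871974  2.51285857]
4.72 [ 0.5513 -0.1072  0.158 ] yaw 80.49 F [ 0.12  0.54 -1.51] M [-0.04  0.02  0.01] 0.0135 42.53789663314819
path s 0.0145 yaw 80.5 offset across -0.0003
[0.0041 0.0003] -0.0 s 0.0185 80.0
[0.0081 0.0003] -0.0 s 0.0225 80.0
[0.0121 0.0003] -0.0 s 0.0265 80.0
[0.0162 0.0003] -0.0 s 0.0305 80.0
[0.0202 0.0003] -0.0 s 0.0345 80.0
[0.0242 0.0003] -0.0 s 0.0385 80.0
[0.0283 0.0003] -0.0 s 0.0425 80.0
[0.0323 0.0003] -0.0 s 0.0465 80.0
[0.0363 0.0003] -0.0 s 0.0505 80.0
[0.0403 0.0003] -0.0 s 0.0545 80.0
```

Converted, 0.03 m / 0.75 = 0.04, -0.0005 m / 0.75 = -0.0007.

nudge_tcp(motion={"plan": [[0.004,0.0004,-0.0007,0,0,0,0.01],[0.008,0.0004,-0.0007,0,0,0,0.01],[0.012,0.0004,-0.0007,0,0,0,0.01],[0.016,0.0004,-0.0007,0,0,0,0.01],[0.02,0.0004,-0.0007,0,0,0,0.01],[0.024,0.0004,-0.0007,0,0,0,0.01],[0.028,0.0004,-0.0007,0,0,0,0.01],[0.032,0.0004,-0.0007,0,0,0,0.01],[0.036,0.0004,-0.0007,0,0,0,0.01],[0.04,0.0004,-0.0007,0,0,0,0.01],[0.04,0.0004,-0.0007,0,0,0,0.01],[0.04,0.0004,-0.0007,0,0,0,0.01]]})

```text
t: 5.72
tool_pos: [0.5568, -0.0776, 0.1588]
tool_rot: [0.763, 0.646, -0.0, 0.0]
force: [0.3, 0.1, -1.0]
gripper_width: 0.0132
grasp_force: 42.5
```

```bash
python3 -c "
from h import *
plan(.002,14)"
```

```text
5.72 [ 0.5568 -0.0776  0.1588] yaw 80.51 F [ 0.35  0.07 -1.03] M [ 0.    0.06 -0.03] 0.0132 42.49745428562164
path s 0.0445 yaw 80.5 offset across 0.0003
[ 0.0022 -0.0003] 0.0 s 0.0465 80.0
[ 0.0042 -0.0003] 0.0 s 0.0485 80.0
[ 0.0062 -0.0003] 0.0 s 0.0505 80.0
[ 0.0082 -0.0003] 0.0 s 0.0525 80.0
[ 0.0102 -0.0003] 0.0 s 0.0545 80.0
[ 0.0123 -0.0003] -0.018 s 0.0565 82.0
[ 0.0143 -0.0004] -0.089 s 0.0585 86.0
[ 0.0162 -0.0006] -0.161 s 0.0605 90.0
[ 0.0182 -0.001 ] -0.232 s 0.0625 94.0
[ 0.0201 -0.0015] -0.304 s 0.0645 98.0
[ 0.022  -0.0022] -0.375 s 0.0665 102.0
[ 0.0239 -0.003 ] -0.447 s 0.0685 106.0
[ 0.0256 -0.0039] -0.518 s 0.07050000000000001 110.0
[ 0.0273 -0.005 ] -0.59 s 0.0725 114.0
```

Converted, 0.012 m / 0.75 = 0.016, 0.01 m / 0.75 = 0.0133, -0.06 rad / 2.0944 = -0.0286.

nudge_tcp(motion={"plan": [[0.0027,-0.0001,0,0,0,0,0.01],[0.0053,-0.0001,0,0,0,0,0.01],[0.008,-0.0001,0,0,0,0,0.01],[0.0107,-0.0001,0,0,0,0,0.01],[0.0133,-0.0003,0,0,0,-0.0095,0.01],[0.016,-0.0004,0,0,0,-0.0286,0.01],[0.016,-0.0004,0,0,0,-0.0286,0.01],[0.016,-0.0004,0,0,0,-0.0286,0.01]]})

```text
t: 6.38
tool_pos: [0.5586, -0.0658, 0.1588]
tool_rot: [0.744, 0.669, 0.0, 0.0]
force: [0.5, -0.2, -2.3]
gripper_width: 0.0134
grasp_force: 42.5
```

```bash
python3 -c "
from h import *
plan(.002,10)"
```

```text
6.38 [ 0.5586 -0.0658  0.1588] yaw 83.92 F [ 0.46 -0.24 -2.27] M [ 0.01 -0.03 -0.01] 0.0134 42.498135566711426
path s 0.056 yaw 80.5 offset across 0.0
[0.0018 0.    ] -0.012 s 0.058 85.0
[ 0.0038 -0.0001] -0.083 s 0.06 89.0
[ 0.0058 -0.0003] -0.155 s 0.062 93.0
[ 0.0077 -0.0007] -0.226 s 0.064 97.0
[ 0.0097 -0.0012] -0.298 s 0.066 101.0
[ 0.0116 -0.0019] -0.369 s 0.068 105.0
[ 0.0134 -0.0027] -0.441 s 0.07 109.0
[ 0.0152 -0.0036] -0.512 s 0.07200000000000001 113.0
[ 0.0169 -0.0046] -0.584 s 0.074 117.0
[ 0.0185 -0.0058] -0.655 s 0.076 121.0
```

Converted, 0.0078 m / 0.75 = 0.0104, 0.006 m / 0.75 = 0.008, -0.24 rad / 2.0944 = -0.1146.

nudge_tcp(motion={"plan": [[0.0027,0,0,0,0,-0.0191,0.01],[0.0053,-0.0001,0,0,0,-0.0477,0.01],[0.008,-0.0005,0,0,0,-0.0812,0.01],[0.0104,-0.0011,0,0,0,-0.1146,0.01],[0.0104,-0.0011,0,0,0,-0.1146,0.01],[0.0104,-0.0011,0,0,0,-0.1146,0.01]]})

```text
t: 6.88
tool_pos: [0.5593, -0.0581, 0.1591]
tool_rot: [0.659, 0.752, 0.001, 0.001]
force: [3.0, 0.8, -1.6]
gripper_width: 0.0134
grasp_force: 42.5
```

```bash
python3 -c "
from h import *
plan(.002,10)"
```

```text
6.88 [ 0.5593 -0.0581  0.1591] yaw 97.56 F [ 2.98  0.77 -1.61] M [ 0.11 -0.48  0.01] 0.0134 42.47132956981659
path s 0.064 yaw 96.9 offset across 0.0006
[ 0.0021 -0.0006] -0.06 s 0.066 101.0
[ 0.0041 -0.0008] -0.131 s 0.068 105.0
[ 0.0061 -0.0011] -0.203 s 0.07 109.0
[ 0.008  -0.0016] -0.274 s 0.07200000000000001 113.0
[ 0.01   -0.0022] -0.345 s 0.074 117.0
[ 0.0118 -0.003 ] -0.417 s 0.076 121.0
[ 0.0136 -0.0038] -0.488 s 0.078 126.0
[ 0.0153 -0.0048] -0.56 s 0.08 130.0
[ 0.017 -0.006] -0.631 s 0.082 134.0
[ 0.0186 -0.0072] -0.703 s 0.084 138.0
```

Converted, 0.001 m / 0.75 = 0.0013, 0.0005 m / 0.75 = 0.0007, 0.04 rad / 2.0944 = 0.0191.

nudge_tcp(motion={"plan": [[0,0.0007,0,0,0,0.0095,0.01],[0,0.0013,0,0,0,0.0191,0.01],[0,0.0013,0,0,0,0.0191,0.01]]})

```text
t: 7.13
tool_pos: [0.5593, -0.058, 0.1587]
tool_rot: [0.674, 0.739, -0.0, -0.0]
force: [1.2, 0.5, -1.1]
gripper_width: 0.0134
grasp_force: 42.5
```

```bash
python3 -c "
from h import *
now()"
```

```text
7.13 [ 0.5593 -0.058   0.1587] yaw 95.27 F [ 1.18  0.54 -1.09] M [ 0.04 -0.19  0.11] 0.0134 42.46490120887756
```

nudge_tcp(motion={"plan": [[0,0.0007,0,0,0,0,0.01],[0,0.0013,0,0,0,0,0.01],[0,0.0013,0,0,0,0,0.01]]})

```text
t: 7.38
tool_pos: [0.5603, -0.0579, 0.1586]
tool_rot: [0.673, 0.739, -0.0, -0.0]
force: [-0.2, -0.1, -2.0]
gripper_width: 0.0133
grasp_force: 42.5
```

```bash
python3 -c "
from h import *
now()"
```

```text
7.38 [ 0.5603 -0.0579  0.1586] yaw 95.37 F [-0.16 -0.12 -2.02] M [ 0.03  0.   -0.04] 0.0133 42.463640570640564
```

```bash
python3 - <<'E'
s=open('h.py').read()
a=s.index("    for i in(0,1):");b=s.index("        prev=X+D[i+1]*t\n")+len("        prev=X+D[i+1]*t\n")
s=s[:a]+'''    for i in(0,1):
        sg=np.sign(a[i+1]-a[i]);b0=a[i]+sg*KINK[i];n=int(.028*abs(a[i+1]-b0)/.0005)
        b=np.linspace(b0,a[i+1],n);v=sg*.028*np.c_[np.sin(b)-np.sin(b0),np.cos(b0)-np.cos(b)]
        n2=np.array([-D[i+1][1],D[i+1][0]]);u=(P[i+1]-P[i]-v[-1])@n2/(D[i]@n2);K=P[i]+D[i]*u
        seg(prev,K,a[i])
        for x,y in zip(v,b): out.append([*(K+x),y])
        prev=K+v[-1]
'''+s[b:]
s=s.replace("-.0011","")+"KINK=np.radians([10,5])\n"
s=s.replace("u[0]","u")
open('h.py','w').write(s)
E
python3 -c "
from h import *
p=path();w=np.flatnonzero(np.diff(p[:,2]));print([(i*.0005,p[i].round(4)) for i in (w[0],w[-1])])
plan(.002,14)"
```

```text
[(np.float64(0.0605), array([ 0.5603, -0.0619,  1.405 ])), (np.float64(0.1795), array([0.4902, 0.0254, 1.2801]))]
7.38 [ 0.5603 -0.0579  0.1586] yaw 95.37 F [-0.16 -0.12 -2.02] M [ 0.03  0.   -0.04] 0.0133 42.463640570640564
path s 0.0645 yaw 97.8 offset across 0.0002
[ 0.0021 -0.0003] -0.116 s 0.0665 102.0
[ 0.0041 -0.0006] -0.189 s 0.0685 106.0
[ 0.0061 -0.0011] -0.263 s 0.07050000000000001 110.0
[ 0.0081 -0.0017] -0.336 s 0.0725 115.0
[ 0.01   -0.0024] -0.409 s 0.0745 119.0
[ 0.0118 -0.0033] -0.482 s 0.0765 123.0
[ 0.0136 -0.0043] -0.555 s 0.0785 127.0
[ 0.0153 -0.0055] -0.628 s 0.0805 131.0
[ 0.0169 -0.0067] -0.702 s 0.0825 136.0
[ 0.0184 -0.0081] -0.775 s 0.0845 140.0
[ 0.0199 -0.0096] -0.848 s 0.08650000000000001 144.0
[ 0.0208 -0.0108] -0.866 s 0.0885 145.0
[ 0.0221 -0.0123] -0.866 s 0.0905 145.0
[ 0.0234 -0.0138] -0.866 s 0.0925 145.0
```

Converted, 0.006 m / 0.75 = 0.008, -0.0003 m / 0.75 = -0.0004, -0.24 rad / 2.0944 = -0.1146.

nudge_tcp(motion={"plan": [[0.0027,0,0,0,0,-0.0382,0.01],[0.0053,-0.0004,0,0,0,-0.0764,0.01],[0.008,-0.0012,0,0,0,-0.1146,0.01],[0.008,-0.0012,0,0,0,-0.1146,0.01],[0.008,-0.0012,0,0,0,-0.1146,0.01]]})

```text
t: 7.8
tool_pos: [0.5589, -0.0519, 0.1587]
tool_rot: [0.581, 0.814, -0.0, -0.0]
force: [0.4, 0.6, -1.4]
gripper_width: 0.0132
grasp_force: 42.4
```

```bash
python3 -c "
from h import *
plan(.002,8)"
```

```text
7.8 [ 0.5589 -0.0519  0.1587] yaw 109.02 F [ 0.42  0.58 -1.44] M [ 0.02 -0.    0.01] 0.0132 42.43510186672211
path s 0.07050000000000001 yaw 110.4 offset across 0.0003
[ 0.0022 -0.0004] -0.097 s 0.0725 115.0
[ 0.0042 -0.0007] -0.171 s 0.0745 119.0
[ 0.0062 -0.0011] -0.244 s 0.0765 123.0
[ 0.0082 -0.0016] -0.317 s 0.0785 127.0
[ 0.0101 -0.0024] -0.39 s 0.0805 131.0
[ 0.012  -0.0032] -0.463 s 0.0825 136.0
[ 0.0138 -0.0042] -0.536 s 0.0845 140.0
[ 0.0155 -0.0053] -0.61 s 0.08650000000000001 144.0
```

Converted, 0.006 m / 0.75 = 0.008, 0.004 m / 0.75 = 0.0053, -0.235 rad / 2.0944 = -0.1122.

nudge_tcp(motion={"plan": [[0.0027,-0.0003,0,0,0,-0.0382,0.01],[0.0053,-0.0008,0,0,0,-0.0764,0.01],[0.008,-0.0013,0,0,0,-0.1122,0.01],[0.008,-0.0013,0,0,0,-0.1122,0.01],[0.008,-0.0013,0,0,0,-0.1122,0.01]]})

```text
t: 8.22
tool_pos: [0.5565, -0.0465, 0.1589]
tool_rot: [0.481, 0.876, 0.0, 0.0]
force: [1.6, 0.8, -1.8]
gripper_width: 0.0136
grasp_force: 42.5
```

```bash
python3 -c "
from h import *
plan(.002,8)"
```

```text
8.22 [ 0.5565 -0.0465  0.1589] yaw 122.44 F [ 1.62  0.81 -1.76] M [ 0.26 -0.26  0.01] 0.0136 42.49970197677612
path s 0.076 yaw 121.9 offset across 0.0005
[ 0.0019 -0.0006] -0.065 s 0.078 126.0
[ 0.004  -0.0008] -0.138 s 0.08 130.0
[ 0.006  -0.0011] -0.211 s 0.082 135.0
[ 0.008  -0.0016] -0.284 s 0.084 139.0
[ 0.0099 -0.0023] -0.357 s 0.08600000000000001 143.0
[ 0.0113 -0.0029] -0.394 s 0.088 145.0
[ 0.0132 -0.0036] -0.394 s 0.09 145.0
[ 0.0151 -0.0044] -0.394 s 0.092 145.0
```

Converted, 0.001 m / 0.75 = 0.0013, 0.0005 m / 0.75 = 0.0007.

```bash
sed -i 's/\[.5303,-.026,145.\]/[.5310,-.025,145.]/' h.py
```

nudge_tcp(motion={"plan": [[0,0.0007,0,0,0,0,0.01],[0,0.0013,0,0,0,0,0.01],[0,0.0013,0,0,0,0,0.01],[0,0.0013,0,0,0,0,0.01]]})

```text
t: 8.55
tool_pos: [0.5568, -0.0462, 0.1586]
tool_rot: [0.481, 0.877, -0.0, -0.0]
force: [-1.0, -0.1, -2.1]
gripper_width: 0.0132
grasp_force: 42.4
```

```bash
python3 -c "
from h import *
plan(.002,8)"
```

```text
8.55 [ 0.5568 -0.0462  0.1586] yaw 122.56 F [-1.05 -0.1  -2.06] M [-0.01 -0.05  0.06] 0.0132 42.41813063621521
path s 0.076 yaw 119.8 offset across -0.0
[0.0018 0.    ] -0.026 s 0.078 124.0
[ 0.0039 -0.0001] -0.099 s 0.08 128.0
[ 0.0059 -0.0004] -0.172 s 0.082 132.0
[ 0.0079 -0.0008] -0.245 s 0.084 137.0
[ 0.0099 -0.0014] -0.319 s 0.08600000000000001 141.0
[ 0.0118 -0.0021] -0.392 s 0.088 145.0
[ 0.0132 -0.0027] -0.392 s 0.09 145.0
[ 0.015  -0.0034] -0.392 s 0.092 145.0
```

Converted, 0.006 m / 0.75 = 0.008, 0.004 m / 0.75 = 0.0053, -0.17 rad / 2.0944 = -0.0812.

nudge_tcp(motion={"plan": [[0.0027,0,0,0,0,-0.0191,0.01],[0.0053,-0.0001,0,0,0,-0.0477,0.01],[0.008,-0.0005,0,0,0,-0.0812,0.01],[0.008,-0.0005,0,0,0,-0.0812,0.01],[0.008,-0.0005,0,0,0,-0.0812,0.01]]})

```text
t: 8.97
tool_pos: [0.5533, -0.0413, 0.1588]
tool_rot: [0.405, 0.914, -0.0, -0.0]
force: [0.2, 0.8, -0.9]
gripper_width: 0.0134
grasp_force: 42.4
```

```bash
python3 -c "
from h import *
plan(.002,8)"
```

```text
8.97 [ 0.5533 -0.0413  0.1588] yaw 132.23 F [ 0.23  0.78 -0.86] M [ 0.03  0.01 -0.05] 0.0134 42.44868814945221
path s 0.082 yaw 132.4 offset across 0.0001
[ 0.002  -0.0002] -0.077 s 0.084 137.0
[ 0.004  -0.0004] -0.15 s 0.08600000000000001 141.0
[ 0.006  -0.0008] -0.223 s 0.088 145.0
[ 0.0075 -0.0011] -0.223 s 0.09 145.0
[ 0.0095 -0.0016] -0.223 s 0.092 145.0
[ 0.0114 -0.002 ] -0.223 s 0.094 145.0
[ 0.0134 -0.0025] -0.223 s 0.096 145.0
[ 0.0153 -0.0029] -0.223 s 0.098 145.0
```

Converted, 0.008 m / 0.75 = 0.0107, 0.006 m / 0.75 = 0.008, -0.18 rad / 2.0944 = -0.0859.

nudge_tcp(motion={"plan": [[0.0027,-0.0003,0,0,0,-0.0286,0.01],[0.0053,-0.0005,0,0,0,-0.0573,0.01],[0.008,-0.0009,0,0,0,-0.0859,0.01],[0.0107,-0.0016,0,0,0,-0.0907,0.01],[0.0107,-0.0016,0,0,0,-0.0907,0.01],[0.0107,-0.0016,0,0,0,-0.0907,0.01]]})

```text
t: 9.47
tool_pos: [0.5472, -0.036, 0.1589]
tool_rot: [0.316, 0.949, 0.0, -0.0]
force: [0.8, -0.1, -0.2]
gripper_width: 0.0132
grasp_force: 42.4
```

```bash
python3 -c "
from h import *
plan(.004,12)"
```

```text
9.47 [ 0.5472 -0.036   0.1589] yaw 143.12 F [ 0.76 -0.05 -0.22] M [ 0.26  0.   -0.02] 0.0132 42.446131110191345
path s 0.0905 yaw 145.0 offset across 0.0003
[ 0.004  -0.0004] -0.033 s 0.0945 145.0
[ 0.008  -0.0006] -0.033 s 0.0985 145.0
[ 0.012  -0.0007] -0.033 s 0.10250000000000001 145.0
[ 0.016  -0.0008] -0.033 s 0.1065 145.0
[ 0.02  -0.001] -0.033 s 0.1105 145.0
[ 0.024  -0.0011] -0.033 s 0.1145 145.0
[ 0.028  -0.0012] -0.033 s 0.11850000000000001 145.0
[ 0.032  -0.0013] -0.033 s 0.1225 145.0
[ 0.036  -0.0015] -0.033 s 0.1265 145.0
[ 0.04   -0.0016] -0.033 s 0.1305 145.0
[ 0.044  -0.0017] -0.033 s 0.1345 145.0
[ 0.048  -0.0019] -0.033 s 0.1385 145.0
```

Converted, 0.012 m / 0.75 = 0.016, 0.009 m / 0.75 = 0.012, -0.02 rad / 2.0944 = -0.0095.

nudge_tcp(motion={"plan": [[0.004,0,0,0,0,-0.0048,0.01],[0.008,-0.0003,0,0,0,-0.0095,0.01],[0.012,-0.0004,0,0,0,-0.0095,0.01],[0.016,-0.0005,0,0,0,-0.0095,0.01],[0.016,-0.0005,0,0,0,-0.0095,0.01],[0.016,-0.0005,0,0,0,-0.0095,0.01]]})

```text
t: 9.97
tool_pos: [0.5371, -0.0287, 0.1589]
tool_rot: [0.306, 0.952, 0.001, -0.0]
force: [2.4, 1.6, 0.1]
gripper_width: 0.013
grasp_force: 42.6
```

```bash
python3 -c "
from h import *
plan(.004,12)"
```

```text
9.97 [ 0.5371 -0.0287  0.1589] yaw 144.39 F [2.43 1.56 0.08] M [ 0.68 -0.32  0.05] 0.013 42.584824562072754
path s 0.10300000000000001 yaw 145.0 offset across 0.0005
[ 0.0041 -0.0006] -0.011 s 0.107 145.0
[ 0.0081 -0.0006] -0.011 s 0.111 145.0
[ 0.0121 -0.0006] -0.011 s 0.115 145.0
[ 0.0161 -0.0007] -0.011 s 0.11900000000000001 145.0
[ 0.0202 -0.0007] -0.011 s 0.123 145.0
[ 0.0242 -0.0008] -0.011 s 0.127 145.0
[ 0.0282 -0.0008] -0.011 s 0.131 145.0
[ 0.0322 -0.0009] -0.011 s 0.135 145.0
[ 0.0362 -0.0009] -0.011 s 0.139 145.0
[ 0.0402 -0.0009] -0.011 s 0.14300000000000002 145.0
[ 0.0442 -0.001 ] -0.011 s 0.147 145.0
[ 0.0482 -0.0007] 0.167 s 0.151 135.0
```

Converted, 0.0014 m / 0.75 = 0.0019, 0.0007 m / 0.75 = 0.0009, 0.02 rad / 2.0944 = 0.0095.

nudge_tcp(motion={"plan": [[0,0.0009,0,0,0,0.0048,0.01],[0,0.0019,0,0,0,0.0095,0.01],[0,0.0019,0,0,0,0.0095,0.01],[0,0.0019,0,0,0,0.0095,0.01]]})

```text
t: 10.3
tool_pos: [0.5377, -0.0284, 0.1585]
tool_rot: [0.316, 0.949, -0.0, -0.0]
force: [0.7, -0.8, -0.7]
gripper_width: 0.0135
grasp_force: 42.4
```

```bash
python3 -c "
from h import *
now()"
```

```text
10.3 [ 0.5377 -0.0284  0.1585] yaw 143.21 F [ 0.72 -0.8  -0.66] M [ 0.01  0.03 -0.05] 0.0135 42.442452907562256
```

nudge_tcp(motion={"plan": [[0,0.0009,0,0,0,0,0.01],[0,0.0019,0,0,0,0,0.01],[0,0.0019,0,0,0,0,0.01],[0,0.0019,0,0,0,0,0.01]]})

```text
t: 10.63
tool_pos: [0.5389, -0.0271, 0.1587]
tool_rot: [0.315, 0.949, -0.0, -0.0]
force: [-0.2, 0.1, -1.9]
gripper_width: 0.0132
grasp_force: 42.4
```

```bash
python3 -c "
from h import *
now()"
```

```text
10.63 [ 0.5389 -0.0271  0.1587] yaw 143.23 F [-0.25  0.14 -1.94] M [-0.03  0.   -0.05] 0.0132 42.44425892829895
```

Converted, 0.012 m / 0.75 = 0.016, 0.009 m / 0.75 = 0.012, 0.01 rad / 2.0944 = 0.0048.

```bash
sed -i 's/\[.5310,-.025,145.\]/[.5388,-.0272,142.5]/' h.py
```

nudge_tcp(motion={"plan": [[0.004,0,0,0,0,0.0048,0.01],[0.008,0,0,0,0,0.0048,0.01],[0.012,0,0,0,0,0.0048,0.01],[0.016,0,0,0,0,0.0048,0.01],[0.016,0,0,0,0,0.0048,0.01],[0.016,0,0,0,0,0.0048,0.01]]})

```text
t: 11.13
tool_pos: [0.5292, -0.0197, 0.1589]
tool_rot: [0.32, 0.947, -0.0, 0.0]
force: [0.5, -0.0, -1.3]
gripper_width: 0.0134
grasp_force: 42.5
```

```bash
python3 -c "
from h import *
plan(.004,8)"
```

```text
11.13 [ 0.5292 -0.0197  0.1589] yaw 142.67 F [ 0.5  -0.   -1.32] M [0.01 0.01 0.  ] 0.0134 42.45726943016052
path s 0.116 yaw 142.5 offset across 0.0001
[ 0.0042 -0.0001] 0.003 s 0.12 142.0
[ 0.0082 -0.0001] 0.003 s 0.124 142.0
[ 0.0122 -0.0001] 0.003 s 0.128 142.0
[ 0.0162 -0.0001] 0.003 s 0.132 142.0
[ 0.0202 -0.    ] 0.003 s 0.136 142.0
[ 0.0242 -0.    ] 0.003 s 0.14 142.0
[ 0.0282 -0.    ] 0.003 s 0.14400000000000002 142.0
[ 0.0322 -0.    ] 0.003 s 0.148 142.0
```

```bash
python3 - <<'E'
from h import *
s=r.snapshot("scene")["image"][...,::-1][190:310,285:390];t=r.snapshot("top")["image"][...,::-1][190:290,215:335]
cv2.imwrite("pics/c3.png",np.hstack([cv2.resize(s,(420,480),interpolation=cv2.INTER_CUBIC),cv2.resize(cv2.copyMakeBorder(t,0,37,0,0,cv2.BORDER_CONSTANT)[:,:95],(333,480),interpolation=cv2.INTER_CUBIC)]))
E
```

```text
(no output)
```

View pics/c3.png

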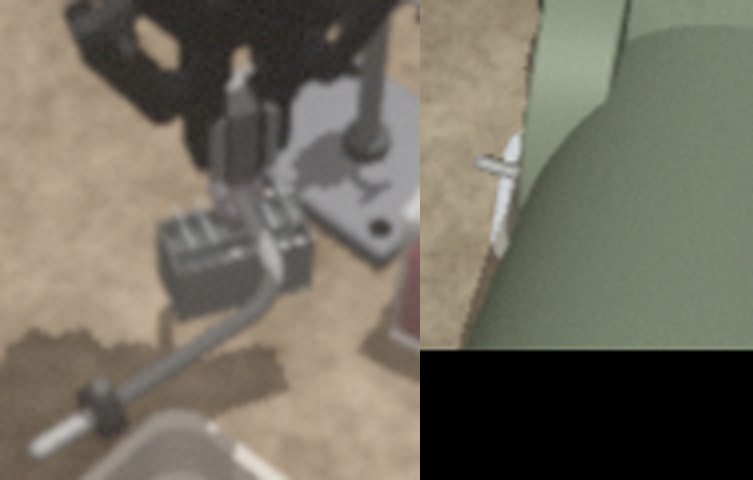

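In the scene crop the ring is on straight 2 at (240,205), bend 2 is near (270,290), and the last straight runs (235,322) to (122,394), with the collar at (102,407).

```bash
python3 - <<'E'
from h import *
np.set_printoptions(precision=4,suppress=True)
s=r.snapshot("scene")
q=[(252,212),(262,240),(271,268),(270,288),(258,305),(235,322),(200,345),(160,370),(124,392),(38,447)]
W=ray(s,crop(q,285,190,4),.13);print(W);d=np.diff(W,axis=0);print(np.degrees(np.arctan2(d[:,1],d[:,0])).round(1))
p=path();print(p[::20].round(4)[8:])
for w in W: i=np.argmin(np.hypot(*(p[:,:2]-w[:2]).T));y=p[i,2];print(i*.0005,round(float(np.dot(w[:2]-p[i,:2],[np.sin(y),-np.cos(y)])),4))
E
```

```text
[[ 0.5163 -0.0129  0.13  ]
 [ 0.5052 -0.0031  0.13  ]
 [ 0.4948  0.0067  0.13  ]
 [ 0.4898  0.0152  0.13  ]
 [ 0.4892  0.0247  0.13  ]
 [ 0.4922  0.0364  0.13  ]
 [ 0.4973  0.0528  0.13  ]
 [ 0.5033  0.0708  0.13  ]
 [ 0.5088  0.0866  0.13  ]
 [ 0.521   0.1241  0.13  ]]
[138.4 136.9 120.3  93.5  76.1  72.8  71.4  70.8  72. ]
[[ 0.5564 -0.0426  2.1537]
 [ 0.5496 -0.0355  2.4871]
 [ 0.5417 -0.0294  2.4871]
 [ 0.5337 -0.0233  2.4871]
 [ 0.5258 -0.0172  2.4871]
 [ 0.5178 -0.0111  2.4871]
 [ 0.5099 -0.005   2.4871]
 [ 0.5019  0.0011  2.4871]
 [ 0.4951  0.0085  2.1245]
 [ 0.4914  0.018   1.7574]
 [ 0.4913  0.0283  1.3904]
 [ 0.494   0.0375  1.2619]
 [ 0.4971  0.0471  1.2619]
 [ 0.5002  0.0567  1.2619]
 [ 0.5032  0.0662  1.2619]
 [ 0.5063  0.0758  1.2619]
 [ 0.5093  0.0854  1.2619]
 [ 0.5124  0.095   1.2619]
 [ 0.5154  0.1046  1.2619]
 [ 0.5185  0.1141  1.2619]]
0.13 -0.0024
0.145 -0.0013
0.1585 -0.0012
0.1675 -0.0022
0.1765 -0.0017
0.1885 -0.0015
0.20550000000000002 -0.0016
0.2245 -0.0013
0.241 -0.0008
0.273 -0.0007
```

Careful with the scale: shifts go in shares of 0.75 m and turns go in shares of 120 degrees. That gives: 0.012 m / 0.75 = 0.016, 0.009 m / 0.75 = 0.012.

```bash
sed -i 's/\[.4986,.0518,72.3\]/[.4976,.0518,72.0]/' h.py
```

nudge_tcp(motion={"plan": [[0.004,0,0,0,0,0,0.01],[0.008,0,0,0,0,0,0.01],[0.012,0,0,0,0,0,0.01],[0.016,0,0,0,0,0,0.01],[0.016,0,0,0,0,0,0.01],[0.016,0,0,0,0,0,0.01]]})

```text
t: 11.78
tool_pos: [0.5196, -0.0124, 0.1588]
tool_rot: [0.32, 0.947, -0.0, 0.0]
force: [0.5, -0.9, -1.4]
gripper_width: 0.0137
grasp_force: 42.5
```

```bash
python3 -c "
from h import *
plan(.002,14)"
```

```text
11.78 [ 0.5196 -0.0124  0.1588] yaw 142.67 F [ 0.48 -0.86 -1.43] M [-0.04 -0.02 -0.  ] 0.0137 42.451229095458984
path s 0.1275 yaw 142.5 offset across 0.0001
[ 0.0018 -0.0001] 0.003 s 0.1295 142.0
[ 0.0038 -0.0001] 0.003 s 0.1315 142.0
[ 0.0058 -0.0001] 0.003 s 0.1335 142.0
[ 0.0078 -0.0001] 0.003 s 0.1355 142.0
[ 0.0098 -0.    ] 0.003 s 0.1375 142.0
[ 0.0118 -0.    ] 0.003 s 0.1395 142.0
[ 0.0138 -0.    ] 0.003 s 0.14150000000000001 142.0
[ 0.0158 -0.    ] 0.003 s 0.14350000000000002 142.0
[ 0.0178 -0.    ] 0.003 s 0.1455 142.0
[ 0.0198 -0.    ] 0.003 s 0.1475 142.0
[ 0.0218 -0.    ] 0.003 s 0.1495 142.0
[ 0.0239 -0.    ] 0.003 s 0.1515 142.0
[0.0259 0.    ] 0.09 s 0.1535 138.0
[0.0279 0.0003] 0.163 s 0.1555 133.0
```

Converted, 0.004 m / 0.75 = 0.0053, 0.002 m / 0.75 = 0.0027.

nudge_tcp(motion={"plan": [[0.0027,0.0008,0,0,0,0,0.01],[0.0053,0.0016,0,0,0,0,0.01],[0.0053,0.0021,0,0,0,0,0.01],[0.0053,0.0021,0,0,0,0,0.01]]})

```text
t: 12.12
tool_pos: [0.5172, -0.0088, 0.1587]
tool_rot: [0.32, 0.947, -0.0, -0.0]
force: [-1.2, -0.8, -1.3]
gripper_width: 0.0131
grasp_force: 42.5
```

```bash
python3 -c "
from h import *
now()"
```

```text
12.12 [ 0.5172 -0.0088  0.1587] yaw 142.66 F [-1.18 -0.8  -1.33] M [-0.08  0.2   0.06] 0.0131 42.49662101268768
```

nudge_tcp(motion={"plan": [[0.0027,-0.0013,0,0,0,0,0.01],[0.0053,-0.0027,0,0,0,0,0.01],[0.0067,-0.0035,0,0,0,0,0.01],[0.0067,-0.004,0,0,0,0,0.01],[0.0067,-0.004,0,0,0,0,0.01]]})

```text
t: 12.53
tool_pos: [0.5117, -0.0082, 0.1588]
tool_rot: [0.32, 0.947, 0.0, 0.0]
force: [0.4, 0.3, -0.7]
gripper_width: 0.0136
grasp_force: 42.5
```

```bash
python3 -c "
from h import *
plan(.002,3)"
```

```text
12.53 [ 0.5117 -0.0082  0.1588] yaw 142.65 F [ 0.39  0.29 -0.74] M [-0.02  0.03 -0.04] 0.0136 42.465335726737976
path s 0.1365 yaw 142.5 offset across -0.0014
[0.002  0.0014] 0.003 s 0.1385 142.0
[0.004  0.0014] 0.003 s 0.1405 142.0
[0.006  0.0014] 0.003 s 0.14250000000000002 142.0
```

Converted, 0.008 m / 0.75 = 0.0107, 0.001 m / 0.75 = 0.0013, -0.01 rad / 2.0944 = -0.0048.

```bash
sed -i 's/\[.5388,-.0272,142.5\]/[.5388,-.0272,143.3]/' h.py
```

nudge_tcp(motion={"plan": [[0.0027,0.0007,0,0,0,0,0.01],[0.0053,0.0013,0,0,0,-0.0048,0.01],[0.008,0.0013,0,0,0,-0.0048,0.01],[0.0107,0.0013,0,0,0,-0.0048,0.01],[0.0107,0.0013,0,0,0,-0.0048,0.01],[0.0107,0.0013,0,0,0,-0.0048,0.01]]})

```text
t: 13.03
tool_pos: [0.5059, -0.0024, 0.1588]
tool_rot: [0.315, 0.949, -0.0, 0.0]
force: [-0.4, -0.5, -1.2]
gripper_width: 0.0136
grasp_force: 42.5
```

```bash
python3 -c "
from h import *
plan(.002,14)"
```

```text
13.03 [ 0.5059 -0.0024  0.1588] yaw 143.24 F [-0.36 -0.47 -1.17] M [ 0.03 -0.06  0.02] 0.0136 42.465367913246155
path s 0.1445 yaw 143.3 offset across 0.0002
[ 0.0018 -0.0002] -0.001 s 0.1465 143.0
[ 0.0038 -0.0002] -0.001 s 0.1485 143.0
[ 0.0058 -0.0002] -0.001 s 0.1505 143.0
[ 0.0078 -0.0002] -0.001 s 0.1525 143.0
[ 0.0099 -0.0001] 0.141 s 0.1545 135.0
[0.0119 0.0003] 0.215 s 0.1565 131.0
[0.0139 0.0008] 0.288 s 0.1585 127.0
[0.0158 0.0015] 0.362 s 0.1605 123.0
[0.0177 0.0023] 0.435 s 0.1625 118.0
[0.0195 0.0032] 0.509 s 0.1645 114.0
[0.0213 0.0043] 0.582 s 0.1665 110.0
[0.023  0.0055] 0.656 s 0.1685 106.0
[0.0246 0.0068] 0.729 s 0.1705 101.0
[0.026  0.0082] 0.803 s 0.17250000000000001 97.0
```

Converted, 0.008 m / 0.75 = 0.0107, 0.006 m / 0.75 = 0.008, 0.09 rad / 2.0944 = 0.043.

nudge_tcp(motion={"plan": [[0.0027,0,0,0,0,0,0.01],[0.0053,-0.0003,0,0,0,0,0.01],[0.008,-0.0003,0,0,0,0.0191,0.01],[0.0107,-0.0003,0,0,0,0.043,0.01],[0.0107,-0.0003,0,0,0,0.043,0.01],[0.0107,-0.0003,0,0,0,0.043,0.01]]})

```text
t: 13.53
tool_pos: [0.4994, 0.0021, 0.1588]
tool_rot: [0.357, 0.934, -0.0, -0.0]
force: [0.1, -0.5, -1.1]
gripper_width: 0.0138
grasp_force: 42.5
```

```bash
python3 -c "
from h import *
plan(.002,10)"
```

```text
13.53 [0.4994 0.0021 0.1588] yaw 138.15 F [ 0.14 -0.47 -1.05] M [0.01 0.03 0.  ] 0.0138 42.460066080093384
path s 0.1525 yaw 143.3 offset across -0.0
[0.0019 0.    ] 0.052 s 0.1545 135.0
[0.0039 0.0002] 0.126 s 0.1565 131.0
[0.006  0.0006] 0.199 s 0.1585 127.0
[0.008 0.001] 0.273 s 0.1605 123.0
[0.0099 0.0017] 0.346 s 0.1625 118.0
[0.0118 0.0024] 0.42 s 0.1645 114.0
[0.0137 0.0033] 0.493 s 0.1665 110.0
[0.0155 0.0044] 0.567 s 0.1685 106.0
[0.0172 0.0055] 0.64 s 0.1705 101.0
[0.0188 0.0068] 0.714 s 0.17250000000000001 97.0
```

Converted, 0.006 m / 0.75 = 0.008, 0.004 m / 0.75 = 0.0053, 0.19 rad / 2.0944 = 0.0907.

nudge_tcp(motion={"plan": [[0.0027,0,0,0,0,0.0286,0.01],[0.0053,0.0003,0,0,0,0.0573,0.01],[0.008,0.0008,0,0,0,0.0907,0.01],[0.008,0.0008,0,0,0,0.0907,0.01],[0.008,0.0008,0,0,0,0.0907,0.01]]})

```text
t: 13.95
tool_pos: [0.4955, 0.0065, 0.1588]
tool_rot: [0.444, 0.896, -0.0, 0.0]
force: [-0.2, 0.7, -2.0]
gripper_width: 0.0134
grasp_force: 42.4
```

```bash
python3 -c "
from h import *
plan(.002,10)"
```

```text
13.95 [0.4955 0.0065 0.1588] yaw 127.33 F [-0.22  0.68 -1.95] M [-0.01  0.03 -0.02] 0.0134 42.44368851184845
path s 0.1585 yaw 126.7 offset across 0.0001
[ 0.0022 -0.    ] 0.084 s 0.1605 123.0
[0.0043 0.0002] 0.157 s 0.1625 118.0
[0.0063 0.0006] 0.231 s 0.1645 114.0
[0.0083 0.0012] 0.304 s 0.1665 110.0
[0.0102 0.0018] 0.378 s 0.1685 106.0
[0.0121 0.0027] 0.451 s 0.1705 101.0
[0.0139 0.0036] 0.525 s 0.17250000000000001 97.0
[0.0156 0.0047] 0.598 s 0.17450000000000002 93.0
[0.0173 0.0059] 0.672 s 0.1765 89.0
[0.0189 0.0073] 0.745 s 0.1785 85.0
```

Converted, 0.006 m / 0.75 = 0.008, 0.004 m / 0.75 = 0.0053, 0.22 rad / 2.0944 = 0.105.

nudge_tcp(motion={"plan": [[0.0027,0,0,0,0,0.0382,0.01],[0.0053,0.0003,0,0,0,0.0716,0.01],[0.008,0.0008,0,0,0,0.105,0.01],[0.008,0.0008,0,0,0,0.105,0.01],[0.008,0.0008,0,0,0,0.105,0.01]]})

```text
t: 14.37
tool_pos: [0.4925, 0.0116, 0.1588]
tool_rot: [0.539, 0.842, -0.0, 0.0]
force: [-0.0, -0.1, -0.8]
gripper_width: 0.0131
grasp_force: 42.4
```

```bash
python3 -c "
from h import *
plan(.002,10)"
```

```text
14.37 [0.4925 0.0116 0.1588] yaw 114.76 F [-0.02 -0.14 -0.82] M [0.01 0.   0.04] 0.0131 42.438560128211975
path s 0.164 yaw 115.1 offset across 0.0001
[ 0.0019 -0.0001] 0.067 s 0.166 111.0
[0.0039 0.0002] 0.14 s 0.168 107.0
[0.006  0.0005] 0.214 s 0.17 103.0
[0.0079 0.001 ] 0.287 s 0.17200000000000001 98.0
[0.0099 0.0017] 0.361 s 0.17400000000000002 94.0
[0.0118 0.0025] 0.434 s 0.176 90.0
[0.0136 0.0034] 0.507 s 0.178 86.0
[0.0154 0.0045] 0.581 s 0.18 81.0
[0.0171 0.0057] 0.654 s 0.182 77.0
[0.0186 0.007 ] 0.728 s 0.184 73.0
```

Contact-free so far, so I'll continue.

Converted, 0.006 m / 0.75 = 0.008, 0.004 m / 0.75 = 0.0053, 0.21 rad / 2.0944 = 0.1003.

nudge_tcp(motion={"plan": [[0.0027,0,0,0,0,0.0334,0.01],[0.0053,0.0003,0,0,0,0.0668,0.01],[0.008,0.0007,0,0,0,0.1003,0.01],[0.008,0.0007,0,0,0,0.1003,0.01],[0.008,0.0007,0,0,0,0.1003,0.01]]})

```text
t: 14.78
tool_pos: [0.4904, 0.0172, 0.1588]
tool_rot: [0.624, 0.781, -0.0, 0.0]
force: [0.3, 0.4, -1.7]
gripper_width: 0.0135
grasp_force: 42.4
```

```bash
python3 -c "
from h import *
plan(.002,10)"
```

```text
14.78 [0.4904 0.0172 0.1588] yaw 102.74 F [ 0.27  0.36 -1.65] M [-0.04  0.05  0.03] 0.0135 42.43654131889343
path s 0.17 yaw 102.5 offset across -0.0
[0.002  0.0001] 0.077 s 0.17200000000000001 98.0
[0.0041 0.0004] 0.151 s 0.17400000000000002 94.0
[0.0061 0.0007] 0.224 s 0.176 90.0
[0.0081 0.0013] 0.298 s 0.178 86.0
[0.01  0.002] 0.371 s 0.18 81.0
[0.0119 0.0028] 0.445 s 0.182 77.0
[0.0137 0.0037] 0.518 s 0.184 73.0
[0.015  0.0045] 0.536 s 0.186 72.0
[0.0168 0.0055] 0.536 s 0.188 72.0
[0.0185 0.0065] 0.536 s 0.19 72.0
```

Converted, 0.006 m / 0.75 = 0.008, 0.004 m / 0.75 = 0.0053, 0.22 rad / 2.0944 = 0.105.

nudge_tcp(motion={"plan": [[0.0027,0.0001,0,0,0,0.0382,0.01],[0.0053,0.0005,0,0,0,0.0716,0.01],[0.008,0.0009,0,0,0,0.105,0.01],[0.008,0.0009,0,0,0,0.105,0.01],[0.008,0.0009,0,0,0,0.105,0.01]]})

```text
t: 15.2
tool_pos: [0.4898, 0.0232, 0.1588]
tool_rot: [0.706, 0.708, 0.0, 0.0]
force: [-0.2, -0.2, -1.3]
gripper_width: 0.0135
grasp_force: 42.4
```

```bash
python3 -c "
from h import *
plan(.002,10)"
```

```text
15.2 [0.4898 0.0232 0.1588] yaw 90.14 F [-0.25 -0.24 -1.29] M [ 0.05 -0.01 -0.06] 0.0135 42.43498206138611
path s 0.176 yaw 89.9 offset across -0.0
[0.0022 0.0001] 0.078 s 0.178 86.0
[0.0042 0.0003] 0.151 s 0.18 81.0
[0.0062 0.0007] 0.225 s 0.182 77.0
[0.0082 0.0012] 0.298 s 0.184 73.0
[0.0097 0.0017] 0.317 s 0.186 72.0
[0.0116 0.0023] 0.317 s 0.188 72.0
[0.0135 0.003 ] 0.317 s 0.19 72.0
[0.0154 0.0036] 0.317 s 0.192 72.0
[0.0173 0.0042] 0.317 s 0.194 72.0
[0.0192 0.0048] 0.317 s 0.196 72.0
```

Converted, 0.006 m / 0.75 = 0.008, 0.004 m / 0.75 = 0.0053, 0.19 rad / 2.0944 = 0.0907.

nudge_tcp(motion={"plan": [[0.0027,0.0001,0,0,0,0.0334,0.01],[0.0053,0.0004,0,0,0,0.0621,0.01],[0.008,0.0009,0,0,0,0.0907,0.01],[0.008,0.0009,0,0,0,0.0907,0.01],[0.008,0.0009,0,0,0,0.0907,0.01]]})

```text
t: 15.62
tool_pos: [0.4904, 0.0292, 0.1588]
tool_rot: [0.77, 0.638, -0.0, 0.0]
force: [0.7, 0.6, -1.3]
gripper_width: 0.0135
grasp_force: 42.4
```

```bash
python3 -c "
from h import *
plan(.002,10)"
```

```text
15.62 [0.4904 0.0292 0.1588] yaw 79.24 F [ 0.67  0.58 -1.35] M [ 0.01  0.01 -0.02] 0.0135 42.43197977542877
path s 0.1815 yaw 78.3 offset across 0.0
[0.0018 0.0001] 0.09 s 0.1835 74.0
[0.0033 0.0003] 0.126 s 0.1855 72.0
[0.0053 0.0005] 0.126 s 0.1875 72.0
[0.0073 0.0008] 0.126 s 0.1895 72.0
[0.0093 0.001 ] 0.126 s 0.1915 72.0
[0.0113 0.0013] 0.126 s 0.1935 72.0
[0.0133 0.0015] 0.126 s 0.1955 72.0
[0.0153 0.0018] 0.126 s 0.1975 72.0
[0.0173 0.002 ] 0.126 s 0.1995 72.0
[0.0193 0.0023] 0.126 s 0.2015 72.0
```

Converted, 0.008 m / 0.75 = 0.0107, 0.006 m / 0.75 = 0.008, 0.126 rad / 2.0944 = 0.0602.

nudge_tcp(motion={"plan": [[0.0027,0.0001,0,0,0,0.0239,0.01],[0.0053,0.0004,0,0,0,0.043,0.01],[0.008,0.0008,0,0,0,0.0573,0.01],[0.0107,0.0012,0,0,0,0.0602,0.01],[0.0107,0.0012,0,0,0,0.0602,0.01],[0.0107,0.0012,0,0,0,0.0602,0.01]]})

```text
t: 16.12
tool_pos: [0.4928, 0.0369, 0.1588]
tool_rot: [0.809, 0.587, -0.0, 0.0]
force: [-0.1, 0.1, -1.8]
gripper_width: 0.0135
grasp_force: 42.4
```

```bash
python3 -c "
from h import *
plan(.003,6)"
```

```text
16.12 [0.4928 0.0369 0.1588] yaw 71.94 F [-0.06  0.12 -1.77] M [ 0.02 -0.03 -0.05] 0.0135 42.43035614490509
path s 0.1905 yaw 72.0 offset across -0.0
[0.0033 0.    ] -0.001 s 0.1935 72.0
[0.0063 0.    ] -0.001 s 0.1965 72.0
[ 0.0093 -0.    ] -0.001 s 0.1995 72.0
[ 0.0123 -0.    ] -0.001 s 0.2025 72.0
[ 0.0153 -0.    ] -0.001 s 0.20550000000000002 72.0
[ 0.0184 -0.    ] -0.001 s 0.2085 72.0
```

Converted, 0.015 m / 0.75 = 0.02, 0.012 m / 0.75 = 0.016.

nudge_tcp(motion={"plan": [[0.004,0,0,0,0,0,0.01],[0.008,0,0,0,0,0,0.01],[0.012,0,0,0,0,0,0.01],[0.016,0,0,0,0,0,0.01],[0.02,0,0,0,0,0,0.01],[0.02,0,0,0,0,0,0.01],[0.02,0,0,0,0,0,0.01]]})

```text
t: 16.7
tool_pos: [0.4975, 0.0515, 0.1587]
tool_rot: [0.81, 0.587, -0.0, 0.0]
force: [0.2, 0.6, -2.4]
gripper_width: 0.013
grasp_force: 42.4
```

```bash
python3 -c "
from h import *
now()"
```

```text
16.7 [0.4975 0.0515 0.1587] yaw 71.87 F [ 0.21  0.57 -2.38] M [ 0.01 -0.05  0.02] 0.013 42.4235075712204
```

Converted, 0.003 m / 0.75 = 0.004, 0.002 m / 0.75 = 0.0027.

nudge_tcp(motion={"plan": [[0.0027,0.0011,0,0,0,0,0.01],[0.004,0.002,0,0,0,0,0.01],[0.004,0.002,0,0,0,0,0.01],[0.004,0.002,0,0,0,0,0.01]]})

```text
t: 17.03
tool_pos: [0.4996, 0.0537, 0.1586]
tool_rot: [0.81, 0.587, -0.0, -0.0]
force: [-1.1, 1.2, -0.6]
gripper_width: 0.0137
grasp_force: 42.4
```

```bash
python3 -c "
from h import *
now()"
```

```text
17.03 [0.4996 0.0537 0.1586] yaw 71.84 F [-1.06  1.23 -0.56] M [0.07 0.18 0.02] 0.0137 42.39510476589203
```

nudge_tcp(motion={"plan": [[0.0027,-0.0013,0,0,0,0,0.01],[0.004,-0.0027,0,0,0,0,0.01],[0.004,-0.004,0,0,0,0,0.01],[0.004,-0.004,0,0,0,0,0.01],[0.004,-0.004,0,0,0,0,0.01]]})

```text
t: 17.45
tool_pos: [0.4979, 0.0575, 0.1588]
tool_rot: [0.81, 0.587, 0.0, 0.0]
force: [-1.2, -0.2, -1.9]
gripper_width: 0.0134
grasp_force: 42.4
```

```bash
python3 -c "
from h import *
plan(.003,2)"
```

```text
17.45 [0.4979 0.0575 0.1588] yaw 71.84 F [-1.22 -0.2  -1.91] M [-0.04  0.03  0.07] 0.0134 42.44751334190369
path s 0.211 yaw 72.0 offset across -0.0015
[0.0028 0.0015] -0.003 s 0.214 72.0
[0.0058 0.0015] -0.003 s 0.217 72.0
```

Converted, 0.016 m / 0.75 = 0.0213, 0.0012 m / 0.75 = 0.0016.

nudge_tcp(motion={"plan": [[0.004,0.0008,0,0,0,0,0.01],[0.008,0.0016,0,0,0,0,0.01],[0.012,0.0016,0,0,0,0,0.01],[0.016,0.0016,0,0,0,0,0.01],[0.0187,0.0016,0,0,0,0,0.01],[0.0213,0.0016,0,0,0,0,0.01],[0.0213,0.0016,0,0,0,0,0.01],[0.0213,0.0016,0,0,0,0,0.01]]})

```text
t: 18.12
tool_pos: [0.504, 0.0724, 0.1588]
tool_rot: [0.81, 0.587, -0.0, 0.0]
force: [-0.6, 0.3, -1.1]
gripper_width: 0.0137
grasp_force: 42.5
```

```bash
python3 - <<'E'
from h import *
now()
s=r.snapshot("scene")["image"][...,::-1][220:300,280:360]
cv2.imwrite("pics/c4.png",cv2.resize(s,(480,480),interpolation=cv2.INTER_CUBIC))
E
```

```text
18.12 [0.504  0.0724 0.1588] yaw 71.86 F [-0.63  0.35 -1.09] M [-0.03  0.02  0.03] 0.0137 42.45074987411499
```

View pics/c4.png

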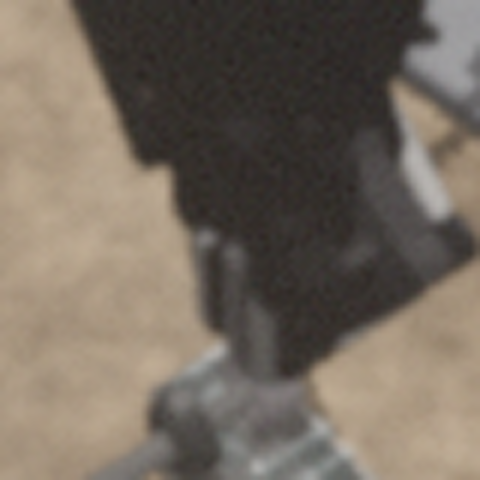

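The collar is at (190,425), close to the ring at about (255,405). Creeping now.

Converted, 0.004 m / 0.75 = 0.0053, 0.0034 m / 0.75 = 0.0045.

nudge_tcp(motion={"plan": [[0.0009,0,0,0,0,0,0.01],[0.0019,0,0,0,0,0,0.01],[0.0027,0,0,0,0,0,0.01],[0.0036,0,0,0,0,0,0.01],[0.0045,0,0,0,0,0,0.01],[0.0053,0,0,0,0,0,0.01],[0.0053,0,0,0,0,0,0.01]]})

```text
t: 18.75
tool_pos: [0.5053, 0.0762, 0.1588]
tool_rot: [0.81, 0.587, 0.0, -0.0]
force: [0.3, -0.6, -1.0]
gripper_width: 0.0136
grasp_force: 42.5
```

```bash
python3 -c "
from h import *
now()"
```

```text
18.75 [0.5053 0.0762 0.1588] yaw 71.84 F [ 0.32 -0.59 -1.01] M [-0.02 -0.03  0.03] 0.0136 42.450867891311646
```

nudge_tcp(motion={"plan": [[0.0007,0,0,0,0,0,0.01],[0.0013,0,0,0,0,0,0.01],[0.002,0,0,0,0,0,0.01],[0.0027,0,0,0,0,0,0.01],[0.0027,0,0,0,0,0,0.01]]})

```text
t: 19.17
tool_pos: [0.5059, 0.0781, 0.1588]
tool_rot: [0.81, 0.587, 0.0, -0.0]
force: [0.3, 0.4, -2.2]
gripper_width: 0.0133
grasp_force: 42.5
```

```bash
python3 -c "
from h import *
now()"
```

```text
19.17 [0.5059 0.0781 0.1588] yaw 71.84 F [ 0.29  0.42 -2.22] M [ 0.05  0.03 -0.01] 0.0133 42.45074450969696
```

Converted, 0.002 m / 0.75 = 0.0027, 0.0015 m / 0.75 = 0.002.

nudge_tcp(motion={"plan": [[0.0007,0,0,0,0,0,0.01],[0.0013,0,0,0,0,0,0.01],[0.002,0,0,0,0,0,0.01],[0.0027,0,0,0,0,0,0.01],[0.0027,0,0,0,0,0,0.01]]})

```text
t: 19.58
tool_pos: [0.5065, 0.08, 0.1588]
tool_rot: [0.81, 0.587, 0.0, -0.0]
force: [-0.9, -0.6, -1.3]
gripper_width: 0.0135
grasp_force: 42.5
```

```bash
python3 -c "
from h import *
now()"
```

```text
19.58 [0.5065 0.08   0.1588] yaw 71.84 F [-0.86 -0.61 -1.26] M [-0.02 -0.02 -0.01] 0.0135 42.45079278945923
```

nudge_tcp(motion={"plan": [[0.0007,0,0,0,0,0,0.01],[0.0013,0,0,0,0,0,0.01],[0.002,0,0,0,0,0,0.01],[0.0027,0,0,0,0,0,0.01],[0.0027,0,0,0,0,0,0.01]]})

```text
t: 20.0
tool_pos: [0.5072, 0.0819, 0.1588]
tool_rot: [0.81, 0.587, 0.0, -0.0]
force: [-0.5, -0.3, -1.8]
gripper_width: 0.0132
grasp_force: 42.5
```

```bash
python3 -c "
from h import *
now()"
```

```text
20.0 [0.5072 0.0819 0.1588] yaw 71.84 F [-0.51 -0.28 -1.78] M [0.01 0.01 0.05] 0.0132 42.45101451873779
```

Converted, 0.002 m / 0.75 = 0.0027, 0.0015 m / 0.75 = 0.002.

nudge_tcp(motion={"plan": [[0.0007,0,0,0,0,0,0.01],[0.0013,0,0,0,0,0,0.01],[0.002,0,0,0,0,0,0.01],[0.0027,0,0,0,0,0,0.01],[0.0027,0,0,0,0,0,0.01]]})

```text
t: 20.42
tool_pos: [0.5078, 0.0838, 0.1588]
tool_rot: [0.81, 0.587, 0.0, -0.0]
force: [-1.0, -0.4, -0.3]
gripper_width: 0.0134
grasp_force: 42.5
```

```bash
python3 -c "
from h import *
now()"
```

```text
20.42 [0.5078 0.0838 0.1588] yaw 71.84 F [-0.99 -0.36 -0.31] M [ 0.04 -0.01 -0.01] 0.0134 42.45079278945923
```

Converted, 0.001 m / 0.75 = 0.0013, 0.0006 m / 0.75 = 0.0008.

nudge_tcp(motion={"plan": [[0.0004,0,0,0,0,0,0.01],[0.0008,0,0,0,0,0,0.01],[0.0013,0,0,0,0,0,0.01],[0.0013,0,0,0,0,0,0.01]]})

```text
t: 20.75
tool_pos: [0.5081, 0.0847, 0.1588]
tool_rot: [0.81, 0.587, 0.0, -0.0]
force: [-0.8, -0.4, -2.0]
gripper_width: 0.0131
grasp_force: 42.5
```

```bash
python3 -c "
from h import *
now()"
```

```text
20.75 [0.5081 0.0847 0.1588] yaw 71.84 F [-0.8  -0.36 -1.96] M [-0.    0.03  0.03] 0.0131 42.4508661031723
```

Converted, 0.001 m / 0.75 = 0.0013, 0.0006 m / 0.75 = 0.0008.

nudge_tcp(motion={"plan": [[0.0004,0,0,0,0,0,0.01],[0.0008,0,0,0,0,0,0.01],[0.0013,0,0,0,0,0,0.01],[0.0013,0,0,0,0,0,0.01]]})

```text
t: 21.08
tool_pos: [0.5083, 0.0854, 0.1588]
tool_rot: [0.81, 0.587, -0.0, 0.0]
force: [-0.2, -0.1, -1.7]
gripper_width: 0.0133
grasp_force: 42.5
```

```bash
python3 -c "
from h import *
now()"
```

```text
21.08 [0.5083 0.0854 0.1588] yaw 71.83 F [-0.18 -0.06 -1.74] M [-0.24  0.06 -0.03] 0.0133 42.46584177017212
```

Converted, 0.001 m / 0.75 = 0.0013, 0.0006 m / 0.75 = 0.0008.

nudge_tcp(motion={"plan": [[0.0004,0,0,0,0,0,0.01],[0.0008,0,0,0,0,0,0.01],[0.0013,0,0,0,0,0,0.01],[0.0013,0,0,0,0,0,0.01]]})

```text
t: 21.42
tool_pos: [0.5084, 0.0857, 0.1588]
tool_rot: [0.81, 0.586, -0.001, 0.001]
force: [-1.5, -3.8, -1.0]
gripper_width: 0.0135
grasp_force: 42.7
```

```bash
python3 -c "
from h import *
now()"
```

```text
21.42 [0.5084 0.0857 0.1588] yaw 71.81 F [-1.49 -3.76 -0.95] M [-1.21  0.42  0.07] 0.0135 42.667627930641174
```

Stop touched with about 4 N. Next I'll ease off, lower the ring onto the rod, and press again lightly.

Converted, 0.0014 m / 0.75 = 0.0019, -0.001 m / 0.75 = -0.0013.

nudge_tcp(motion={"plan": [[-0.0007,0,0,0,0,0,0.01],[-0.0013,0,0,0,0,0,0.01],[-0.0013,0,0.0007,0,0,0,0.01],[-0.0013,0,0.0013,0,0,0,0.01],[-0.0013,0,0.0019,0,0,0,0.01],[-0.0013,0,0.0019,0,0,0,0.01],[-0.0013,0,0.0019,0,0,0,0.01]]})

```text
t: 22.0
tool_pos: [0.5085, 0.0855, 0.1578]
tool_rot: [0.81, 0.587, 0.0, 0.0]
force: [-2.5, -3.9, 4.9]
gripper_width: 0.0135
grasp_force: 43.3
```

```bash
python3 -c "
from h import *
now()"
```

```text
22.0 [0.5085 0.0855 0.1578] yaw 71.84 F [-2.51 -3.92  4.95] M [-0.9   0.53 -0.02] 0.0135 43.333611488342285
```

nudge_tcp(motion={"plan": [[0,0,0.0004,0,0,0,0.01],[0,0,0.0008,0,0,0,0.01],[0,0,0.0008,0,0,0,0.01],[0,0,0.0008,0,0,0,0.01]]})

```text
t: 22.33
tool_pos: [0.5084, 0.0849, 0.1565]
tool_rot: [0.81, 0.586, -0.0, 0.001]
force: [-0.7, -5.8, -0.6]
gripper_width: 0.0133
grasp_force: 42.6
```

```bash
python3 -c "
from h import *
now()"
```

```text
22.33 [0.5084 0.0849 0.1565] yaw 71.82 F [-0.75 -5.8  -0.63] M [-1.27  0.17  0.01] 0.0133 42.571871280670166
```

Converted, -0.0008 m / 0.75 = -0.0011, -0.0004 m / 0.75 = -0.0005.

nudge_tcp(motion={"plan": [[-0.0005,0,0,0,0,0,0.01],[-0.0011,0,0,0,0,0,0.01],[-0.0011,0,0,0,0,0,0.01],[-0.0011,0,0,0,0,0,0.01]]})

```text
t: 22.67
tool_pos: [0.5084, 0.0848, 0.1566]
tool_rot: [0.81, 0.587, 0.0, 0.0]
force: [-0.1, -4.5, -2.4]
gripper_width: 0.0135
grasp_force: 42.4
```

```bash
python3 - <<'E'
from h import *
now(); print(Ro.from_quat(r.state()["tool_rot"]).as_matrix().round(4))
E
```

```text
22.67 [0.5084 0.0848 0.1566] yaw 71.83 F [-0.1  -4.46 -2.36] M [-0.9  -0.08  0.01] 0.0135 42.36003935337067
[[ 3.118e-01  9.501e-01  3.000e-04]
 [ 9.501e-01 -3.118e-01  1.000e-04]
 [ 2.000e-04  3.000e-04 -1.000e+00]]
```

Converted, -0.001 m / 0.75 = -0.0013, -0.0005 m / 0.75 = -0.0007.

nudge_tcp(motion={"plan": [[-0.0007,0,0,0,0,0,0.01],[-0.0013,0,0,0,0,0,0.01],[-0.0013,0,0,0,0,0,0.01],[-0.0013,0,0,0,0,0,0.01]]})

```text
t: 23.0
tool_pos: [0.5077, 0.0846, 0.1567]
tool_rot: [0.81, 0.587, 0.0, -0.001]
force: [-0.7, 0.6, -1.5]
gripper_width: 0.0134
grasp_force: 42.3
```

```bash
python3 - <<'E'
from h import *
now(); print(r.state()["joint_efforts"].round(2))
s=r.snapshot("scene")["image"][...,::-1][240:310,280:360];t=r.snapshot("top")["image"][...,::-1][200:270,220:300]
cv2.imwrite("pics/c5.png",np.hstack([cv2.resize(i,(400,350),interpolation=cv2.INTER_CUBIC) for i in (s,t)]))
E
```

```text
23.0 [0.5077 0.0846 0.1567] yaw 71.86 F [-0.72  0.57 -1.48] M [ 0.06 -0.   -0.06] 0.0134 42.327518463134766
[-6.000e-02 -4.284e+01  2.391e+01 -0.000e+00  1.000e-02 -0.000e+00]
```

View pics/c5.png

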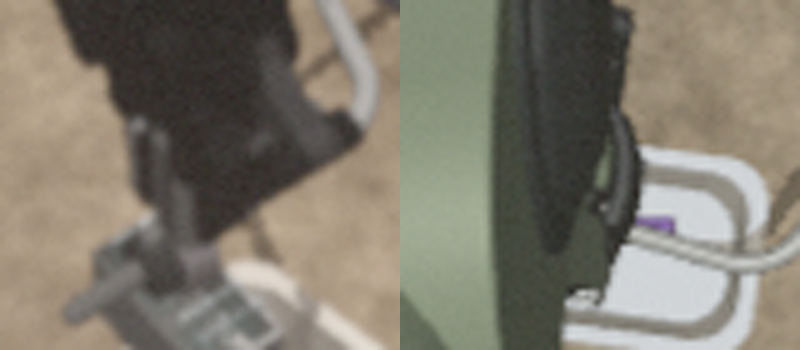

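The collar at (160,265) now meets the ring at (195,265). The force has gone and the gripper still bears the weight. Lowering further, in small steps.

Converted, 0.0006 m / 0.75 = 0.0008, 0.0003 m / 0.75 = 0.0004.

nudge_tcp(motion={"plan": [[0,0,0.0004,0,0,0,0.01],[0,0,0.0008,0,0,0,0.01],[0,0,0.0008,0,0,0,0.01],[0,0,0.0008,0,0,0,0.01]]})

```text
t: 23.43
tool_pos: [0.5078, 0.0839, 0.1562]
tool_rot: [0.81, 0.587, 0.0, -0.0]
force: [0.6, -0.4, -1.6]
gripper_width: 0.0132
grasp_force: 42.3
```

```bash
python3 -c "
from h import *
now()"
```

```text
23.43 [0.5078 0.0839 0.1562] yaw 71.84 F [ 0.65 -0.36 -1.61] M [ 0.03 -0.02 -0.  ] 0.0132 42.327858209609985
```

nudge_tcp(motion={"plan": [[0,0,0,0,0,0,0.01],[0,0,0,0,0,0,0.01]]})

```text
t: 23.6
tool_pos: [0.5078, 0.0839, 0.1562]
tool_rot: [0.81, 0.587, 0.0, -0.0]
force: [-0.3, 0.0, -2.2]
gripper_width: 0.0135
grasp_force: 42.3
```

```bash
python3 -c "
from h import *
now()"
```

```text
23.6 [0.5078 0.0839 0.1562] yaw 71.83 F [-0.31  0.   -2.18] M [ 0.03 -0.02  0.04] 0.0135 42.328181862831116
```

Converted, 0.0006 m / 0.75 = 0.0008, 0.0003 m / 0.75 = 0.0004.

nudge_tcp(motion={"plan": [[0,0,0.0004,0,0,0,0.01],[0,0,0.0008,0,0,0,0.01],[0,0,0.0008,0,0,0,0.01],[0,0,0.0008,0,0,0,0.01]]})

```text
t: 23.93
tool_pos: [0.5078, 0.0839, 0.1556]
tool_rot: [0.81, 0.587, 0.0, 0.0]
force: [0.0, -0.3, -0.4]
gripper_width: 0.0136
grasp_force: 42.5
```

```bash
python3 -c "
from h import *
now()"
```

```text
23.93 [0.5078 0.0839 0.1556] yaw 71.84 F [ 0.01 -0.27 -0.44] M [ 0.02  0.03 -0.05] 0.0136 42.452189326286316
```

nudge_tcp(motion={"plan": [[0,0,0,0,0,0,0.01],[0,0,0,0,0,0,0.01]]})

```text
t: 24.1
tool_pos: [0.5079, 0.0839, 0.1556]
tool_rot: [0.81, 0.587, 0.0, 0.0]
force: [-0.1, -0.7, -1.6]
gripper_width: 0.0139
grasp_force: 42.5
```

Converted, 0.0005 m / 0.75 = 0.0007, 0.0003 m / 0.75 = 0.0004.

nudge_tcp(motion={"plan": [[0,0,0.0004,0,0,0,0.01],[0,0,0.0007,0,0,0,0.01],[0,0,0.0007,0,0,0,0.01],[0,0,0.0007,0,0,0,0.01]]})

```text
t: 24.43
tool_pos: [0.5079, 0.0839, 0.1554]
tool_rot: [0.81, 0.587, 0.0, 0.0]
force: [-0.6, 0.2, 4.0]
gripper_width: 0.0135
grasp_force: 43.1
```

```bash
python3 -c "
from h import *
now()"
```

```text
24.43 [0.5079 0.0839 0.1554] yaw 71.84 F [-0.62  0.2   4.03] M [0.01 0.31 0.01] 0.0135 43.10827553272247
```

nudge_tcp(motion={"plan": [[0,0,0,0,0,0,0.01],[0,0,0,0,0,0,0.01]]})

```text
t: 24.6
tool_pos: [0.5079, 0.0839, 0.1554]
tool_rot: [0.81, 0.587, 0.0, 0.0]
force: [-0.8, -0.0, 4.8]
gripper_width: 0.0136
grasp_force: 43.3
```

Converted, 0.0006 m / 0.75 = 0.0008, -0.0004 m / 0.75 = -0.0005.

nudge_tcp(motion={"plan": [[0,0,-0.0004,0,0,0,0.01],[0,0,-0.0005,0,0,0,0.01],[0.0004,0,-0.0005,0,0,0,0.01],[0.0008,0,-0.0005,0,0,0,0.01],[0.0008,0,-0.0005,0,0,0,0.01]]})

```text
t: 25.02
tool_pos: [0.5079, 0.084, 0.1554]
tool_rot: [0.81, 0.587, -0.0, 0.0]
force: [-1.4, -2.1, 2.5]
gripper_width: 0.0137
grasp_force: 43.1
```

```bash
python3 -c "
from h import *
now()"
```

```text
25.02 [0.5079 0.084  0.1554] yaw 71.82 F [-1.41 -2.09  2.47] M [-0.46  0.26  0.02] 0.0137 43.06648850440979
```

Converted, 0.0005 m / 0.75 = 0.0007, 0.0003 m / 0.75 = 0.0004.

nudge_tcp(motion={"plan": [[0.0004,0,0,0,0,0,0.01],[0.0007,0,0,0,0,0,0.01],[0.0007,0,0,0,0,0,0.01]]})

```text
t: 25.27
tool_pos: [0.5081, 0.0847, 0.1554]
tool_rot: [0.81, 0.587, -0.0, 0.0]
force: [-1.8, -2.6, 2.6]
gripper_width: 0.0129
grasp_force: 43.1
```

```bash
python3 -c "
from h import *
now()"
```

```text
25.27 [0.5081 0.0847 0.1554] yaw 71.83 F [-1.84 -2.59  2.57] M [-0.57  0.24  0.08] 0.0129 43.059090971946716
```

Converted, -0.0003 m / 0.75 = -0.0004.

nudge_tcp(motion={"plan": [[0,0,-0.0004,0,0,0,0.01],[0,0,-0.0004,0,0,0,0.01],[0,0,-0.0004,0,0,0,0.01]]})

```text
t: 25.52
tool_pos: [0.5081, 0.0848, 0.1555]
tool_rot: [0.81, 0.587, -0.0, 0.0]
force: [-0.8, -2.4, -0.9]
gripper_width: 0.0136
grasp_force: 42.6
```

```bash
python3 -c "
from h import *
now()"
```

```text
25.52 [0.5081 0.0848 0.1555] yaw 71.83 F [-0.84 -2.43 -0.89] M [-0.57  0.05  0.02] 0.0136 42.56245136260986
```

Converted, 0.0005 m / 0.75 = 0.0007, 0.0003 m / 0.75 = 0.0004.

nudge_tcp(motion={"plan": [[0.0004,0,0,0,0,0,0.01],[0.0007,0,0,0,0,0,0.01],[0.0007,0,0,0,0,0,0.01]]})

```text
t: 25.77
tool_pos: [0.5081, 0.0849, 0.1556]
tool_rot: [0.81, 0.587, -0.001, 0.0]
force: [-0.2, -4.5, -0.1]
gripper_width: 0.0134
grasp_force: 42.5
```

```bash
python3 -c "
from h import *
now()"
```

```text
25.77 [0.5081 0.0849 0.1556] yaw 71.82 F [-0.21 -4.5  -0.13] M [-1.11  0.1  -0.02] 0.0134 42.5118488073349
```

Converted, -0.0004 m / 0.75 = -0.0005, -0.0003 m / 0.75 = -0.0004.

nudge_tcp(motion={"plan": [[-0.0004,0,0,0,0,0,0.01],[-0.0005,0,0,0,0,0,0.01],[-0.0005,0,0,0,0,0,0.01]]}, clamp_n=20)

```text
t: 26.02
tool_pos: [0.508, 0.0849, 0.1556]
tool_rot: [0.81, 0.587, -0.0, 0.0]
force: [0.6, -4.5, -2.3]
gripper_width: 0.0135
grasp_force: 42.3
```

```bash
python3 -c "
from h import *
now()"
```

```text
26.02 [0.508  0.0849 0.1556] yaw 71.83 F [ 0.55 -4.5  -2.3 ] M [-1.04  0.04  0.01] 0.0135 42.322205901145935
```

nudge_tcp(motion={"plan": [[-0.0004,0,0,0,0,0,0.011],[-0.0004,0,0,0,0,0,0.012],[-0.0004,0,0,0,0,0,0.0125]]}, clamp_n=20)

```text
t: 26.27
tool_pos: [0.5081, 0.0848, 0.1557]
tool_rot: [0.81, 0.587, 0.0, -0.0]
force: [0.5, -3.5, -3.4]
gripper_width: 0.0137
grasp_force: 42.2
```

```bash
python3 -c "
from h import *
now()"
```

```text
26.27 [0.5081 0.0848 0.1557] yaw 71.84 F [ 0.54 -3.49 -3.43] M [-0.83  0.01 -0.01] 0.0137 42.230424284935
```

Converted, -0.0003 m / 0.75 = -0.0004, -0.0002 m / 0.75 = -0.0003.

nudge_tcp(motion={"plan": [[-0.0003,0,0.0003,0,0,0,0.0128],[-0.0004,0,0.0004,0,0,0,0.0128],[-0.0004,0,0.0004,0,0,0,0.0128]]}, clamp_n=20)

```text
t: 26.52
tool_pos: [0.508, 0.0848, 0.1556]
tool_rot: [0.81, 0.587, 0.0, -0.0]
force: [0.3, -2.5, -0.3]
gripper_width: 0.0136
grasp_force: 42.3
```

```bash
python3 -c "
from h import *
now()"
```

```text
26.52 [0.508  0.0848 0.1556] yaw 71.85 F [ 0.31 -2.5  -0.35] M [-0.48  0.05  0.05] 0.0136 42.33913064002991
```

nudge_tcp(motion={"plan": [[0,0,0,0,0,0,0.0131],[0,0,0,0,0,0,0.0134],[0,0,0,0,0,0,0.0136],[0,0,0,0,0,0,0.0138],[0,0,0,0,0,0,0.014],[0,0,0,0,0,0,0.0142],[0,0,0,0,0,0,0.0145]]}, clamp_n=20)

```text
t: 27.1
tool_pos: [0.5082, 0.0849, 0.1557]
tool_rot: [0.81, 0.587, 0.001, -0.0]
force: [0.6, -1.0, -0.6]
gripper_width: 0.0144
grasp_force: 0.0
```

```bash
python3 -c "
from h import *
now()"
```

```text
27.1 [0.5082 0.0849 0.1557] yaw 71.85 F [ 0.61 -1.   -0.62] M [-0.02 -0.03  0.  ] 0.0144 0.0
```

Converted, -0.12 m / 0.75 = -0.16, -0.11 m / 0.75 = -0.1467.

nudge_tcp(motion={"plan": [[0,0,0,0,0,0,0.015],[0,0,0,0,0,0,0.016],[0,0,0,0,0,0,0.018],[0,0,0,0,0,0,0.02],[0,0,0,0,0,0,0.024],[0,0,0,0,0,0,0.028],[0,0,0,0,0,0,0.034],[0,0,0,0,0,0,0.04],[0,0,0,0,0,0,0.04],[0,0,-0.0067,0,0,0,0.04],[0,0,-0.02,0,0,0,0.04],[0,0,-0.04,0,0,0,0.04],[0,0,-0.0667,0,0,0,0.04],[0,0,-0.0933,0,0,0,0.04],[0,0,-0.12,0,0,0,0.04],[-0.04,0,-0.1467,0,0,0,0.04],[-0.08,0,-0.16,0,0,0,0.04],[-0.12,0,-0.16,0,0,0,0.04],[-0.16,0,-0.16,0,0,0,0.04],[-0.16,0,-0.16,0,0,0,0.04]]})

```text
t: 28.77
tool_pos: [0.4696, -0.0332, 0.2769]
tool_rot: [0.811, 0.585, -0.0, 0.001]
force: [1.0, 0.0, -0.9]
gripper_width: 0.0402
grasp_force: 0.0
```

```bash
python3 - <<'E'
from h import *
now()
s=r.snapshot("scene")["image"][...,::-1][225:315,280:370];t=r.snapshot("top")["image"][...,::-1][200:280,220:300]
cv2.imwrite("pics/c6.png",np.hstack([cv2.resize(i,(400,400),interpolation=cv2.INTER_CUBIC) for i in (s,t)]))
E
```

```text
28.77 [ 0.4696 -0.0332  0.2769] yaw 71.55 F [ 0.98  0.05 -0.9 ] M [ 0.01 -0.03 -0.  ] 0.0402 0.0
```

View pics/c6.png

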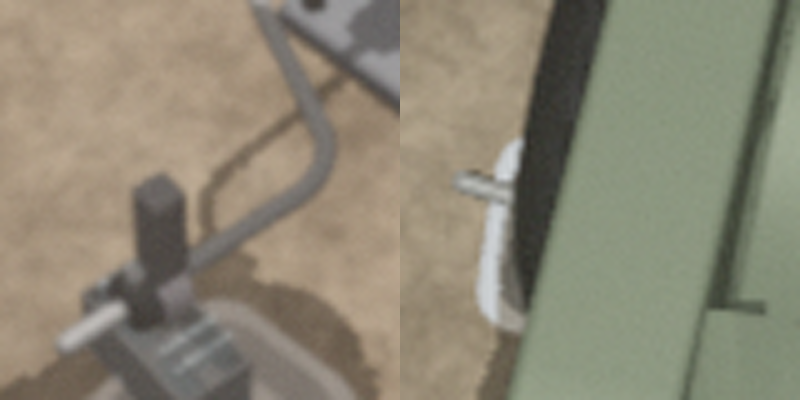

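The scene view shows the hanger upright, with the ring at (178,300) against the collar at (145,300). The arm still hides the top view, so I'll move it clear and take a last look.

Converted, -0.2 m / 0.75 = -0.2667, -0.03 m / 0.75 = -0.04.

nudge_tcp(motion={"plan": [[-0.0467,-0.008,0,0,0,0,0.04],[-0.0933,-0.016,0,0,0,0,0.04],[-0.14,-0.024,0,0,0,0,0.04],[-0.1867,-0.032,0,0,0,0,0.04],[-0.2267,-0.04,0,0,0,0,0.04],[-0.2667,-0.04,0,0,0,0,0.04],[-0.2667,-0.04,0,0,0,0,0.04],[-0.2667,-0.04,0,0,0,0,0.04]]})

```text
t: 29.53
tool_pos: [0.38, -0.2107, 0.2758]
tool_rot: [0.81, 0.586, 0.0, 0.0]
force: [0.3, -0.0, 0.5]
gripper_width: 0.0401
grasp_force: 0.0
```

```bash
python3 - <<'E'
from h import *
now()
s=r.snapshot("scene")["image"][...,::-1][245:315,285:355];t=r.snapshot("top")["image"][...,::-1][205:275,220:290]
cv2.imwrite("pics/c7.png",np.hstack([cv2.resize(i,(400,400),interpolation=cv2.INTER_CUBIC) for i in (s,t)]))
E
```

```text
29.53 [ 0.38   -0.2107  0.2758] yaw 71.74 F [ 0.27 -0.04  0.52] M [-0.03  0.01  0.06] 0.0401 0.0
```

View pics/c7.png

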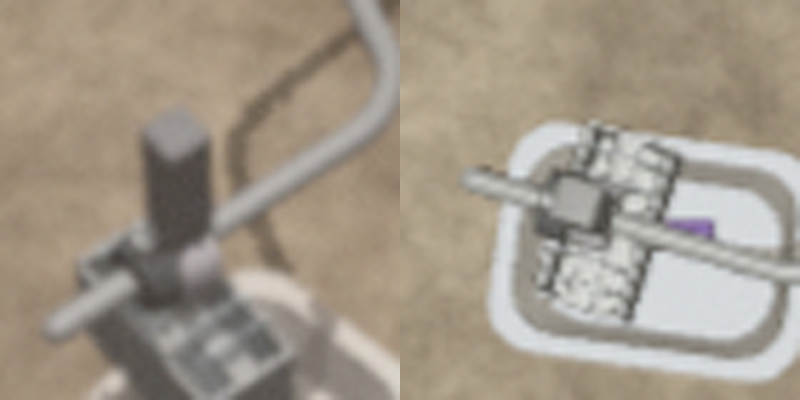

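The last view shows the hanger upright, with the ring's leading face near x=579 and the collar's near face near x=577, about one raw pixel apart. That fits it hanging against the stop, and the arm is clear.

```bash
python3 -c "
from cell import r
print(r.hand_in())"
```

```text
the job is handed in; nothing more can be done
None
```

The hanger was slid round both bends, pressed against the stop collar with about 5 N (readings stayed below about 6 N all along), released and left hanging there; the job was handed in at about 30 s, and the last pictures show ring and collar touching to within about 2 mm.

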